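Rack the weighted drift bars and lock the keeper frame

ROBOT

A 7-joint arm with a two-finger parallel gripper is mounted at the origin on the work surface. World frame = base frame: x ahead of the robot, y to its left, z up, the work surface at z = 0. Lengths are in m, angles in degrees, forces in N, time in s.
With the tool pointing down it reaches from about 0.425 to 0.875 m from the base axis. Payload 4.7 kg.
Tool frame: the origin (TCP) lies at the very end of the fingers, on their centre line; the grasp point (between the pads) lies 19 mm behind it; z points along the fingers, y is the direction in which the jaws open and shut (so a half turn about z gives the same grasp; the last joint's range is limited). The gripper opens to 85 mm and grips with 20 to 120 N. Pads are 22 mm wide; open, the fingers measure 114 mm over their backs; the gripper's body (76 mm by 85 mm) begins 54 mm behind the grasp point. The pads swing forward as they close: fully open they stand 13 mm farther back than shut.
Start: joints at [68.875, 18.392, -4.016, 83.108, 1.295, 78.541, -3.26], TCP at [0.243, -0.603, 0.202] pointing down, gripper open.
Joint ranges: [-163.93, 163.93], [-17.29, 119.83], [-79.2, 71.16], [3.27, 140.29], [-89.18, 269.18], [5.43, 117.66], [-154.24, 154.24]. Speed limits (degrees/s): [147.25, 147.25, 180, 180, 180, 180, 180].

INTERFACE

Orientations are given as a 3x3 rotation matrix whose columns are the frame's x, y, z axes.
In Python, from plant import env gives the robot as it stands.
- The arm moves only by the tool move_arm, never from a script. Its argument "commands" is a list of rows, each an object of numbers: "claw": the finger opening in mm, from 0 to 85.4; "x", "y", "z": the shift along the tool's x, y, z in mm; "roll": the turn about the tool's z in rad. In form: [{"claw": .., "x": .., "y": .., "z": .., "roll": ..}, ...]. A call has 1 to 12 rows; each row is the pose to reach, as a shift and turn from the pose commanded when the call began, along the tool's axes at that moment; what a row does not reach only later rows make up. A row lasts 1/10 s, in which the tool goes at most 50 mm and 8.59 degrees, less where a joint would pass 70% of its speed; a pose out of reach is approached as far as the arm can. A call with a gripper value outside its range is refused whole. The fingers move at their own pace and stop on an object; "newtons" is the grip in N (left out, the last holds). Time passes only in rows, so rows that repeat a pose let the fingers close. It gives the time, the measured TCP pose, the force and the opening at its end, in the units of the state.
- env.sense(): the state, without advancing time (a new reading comes with each control period).
- env.read_camera(name): name is "scene" or "top"; returns the picture (384x512x3 uint8, red, green, blue); there is no depth.
- env.camera_params(name): a dict with "mtx" (3x3 intrinsics, pixels), "k1" (the pictures are not rectified: a ray, as slopes to the right and down, at radius r is drawn at 1 + k1 r^2 times it, then the intrinsics apply), "world_to_cam" (4x4, takes a point from world to camera coordinates). Camera axes: x right, y up, looking along -z (the intrinsics and any distortion apply to the point x, -y, -z); pixel columns grow to the right and rows downward; lengths in m; the calibration is good to about 2 mm. A picture is of the moment at which its call begins. camera_params takes no time and is no camera call.
- env.sign_off(): hands the job in, once; it reports no verdict.
The state is a dict: "time_s": time; "joint_pos": joint angles; "joint_velocities": joint speeds; "effort": joint torques, N m; "tcp_pos": TCP position; "tcp_rot": TCP orientation; "ft_force": force on the tool from outside, world axes, zero at the start; "wrist_torque": the same for the moment, N m; "opening": opening from 0.0 (shut) to 1.0 (fully open).
Only numpy, scipy, OpenCV 4.12 (cv2) and the standard library are available. Lean on these libraries where they do the work, as an engineer would, in place of code of your own. Each camera call takes 0.05 s, during which the arm holds its last target. There are 200 camera calls.

TASK

The keeper frame of the sloping rack stands open, but its two turnbuttons are in its way: turn both clear, along the slope, and put every loose rubber-covered bar on the bench into the rack, one to a notch, each with its heavy end (one end hides a steel slug: feel for it) at the low end of the slope. When that is done, swing the frame fully shut and only then turn both turnbuttons square across the frame to lock it. Leave the can, the jar and the screwdriver where they are.

Things in the scene. Friction and masses are not known exactly. Their poses are not given: they have to be found in the camera images.
- deck: Sloping board of the fixed green bench rack, 190 mm up the slope, 330 mm across, 30 degrees from level. Origin: centre of its upper face, 75 mm above the bench; x up the slope, y across, z square out of it. Two wooden cross saddles (14 mm thick, 236 mm wide, at x = -56 and +46 mm) carry bars lying up and down the slope in three notches; between the saddles there is finger room.
- stop (a point): Top middle of the wooden stop strip across the low end: its inner face is at x = -71 mm of the deck, 34 mm high. It keeps bars from sliding out: a bar resting on it has its middle at x = -6 mm.
- notch_1 (a point): Place in the rack for one bar: between the two saddles, on the level of the notch floors (x = 0, y = -70 mm, z = 18 mm of the deck; axes as the deck). Notches are 36 mm wide, open at the top; dividers rise 20 mm above the floors. A seated bar has its centre 13 mm above this level.
- notch_2 (a point): Place in the rack for one bar: between the two saddles, on the level of the notch floors (x = 0, y = 0, z = 18 mm of the deck; axes as the deck). Notches are 36 mm wide, open at the top; dividers rise 20 mm above the floors. A seated bar has its centre 13 mm above this level.
- notch_3 (a point): Place in the rack for one bar: between the two saddles, on the level of the notch floors (x = 0, y = +70 mm, z = 18 mm of the deck; axes as the deck). Notches are 36 mm wide, open at the top; dividers rise 20 mm above the floors. A seated bar has its centre 13 mm above this level.
- frame (a joint): Hinge of the aluminium keeper frame, rad: 0 = closed, lying parallel to the deck over the bars (its underside at z = 50 mm of the deck); it grows as the frame swings up and back about the high edge of the rack; 2.1 is upright. About 0.42 N m of friction: it stays where it is left; no catch.
- frame_hinge (a point): Middle of the frame's hinge line, at x = 85 mm, y = 0, z = 50 mm of the deck; the line runs along the deck's y. Axes turn with the frame: its -x points from the hinge to the free edge, its z out of the upper (outer) face.
- frame_front (a point): Middle of the outer face of the frame's free cross bar (24 mm wide, 230 mm long, 8 mm thick), 150 mm from the hinge line; the frame ends 12 mm beyond. Place to push.
- button_a (a joint): Turnbutton on a post beside the frame (post at x = -35, y = +145 mm of the deck), rad: 0 (end stop) = along the slope; below 0.35 it is clear of the frame's way; 1.57 (end stop) = square across the frame's side rail. Positive is counter-clockwise seen from above the deck. Friction 0.05 N m; stays where left.
- button_a_fin (a point): Top middle of this turnbutton's black grip fin, on its turning axis, 92 mm out from the deck. Steel strip 68 x 16 x 8 mm, on it the fin: 36 mm long, 10 mm thick, 24 mm high, lengthwise along the strip. Site x is along the fin, z along the turning axis (square out of the deck).
- button_b (a joint): The other turnbutton, at x = -35, y = -145 mm of the deck; same values and sense.
- button_b_fin (a point): Top middle of that turnbutton's fin; same shape and axes.
- spray_can: Grey can standing on the bench, 60 mm across, 85 mm tall; leave alone. Origin: centre of its underside.
- jar: Glass jar with steel cap, 64 mm across, 75 mm tall; leave alone. Origin: centre of its underside.
- screwdriver: Screwdriver with green handle lying on the bench; leave alone. Origin on its underside.
- bar_1: Loose black rubber-covered bar with a steel band near each end, 130 x 26 x 26 mm, 0.27-0.45 kg, lying on the bench. Origin: centre of its underside at the start; x along the bar. A slug hidden in one end puts the centre of mass about 35 mm off the middle; the ends look alike, and whether +x or -x is heavy is not told and differs between bars: feel it by lifting. May be absent.
- bar_1_mid (a point): Centre of bar_1 (geometric middle, not the centre of mass); axes as the body.
- bar_2: Loose black rubber-covered bar with a steel band near each end, 130 x 26 x 26 mm, 0.27-0.45 kg, lying on the bench. Origin: centre of its underside at the start; x along the bar. A slug hidden in one end puts the centre of mass about 35 mm off the middle; the ends look alike, and whether +x or -x is heavy is not told and differs between bars: feel it by lifting. May be absent.
- bar_2_mid (a point): Centre of bar_2 (geometric middle, not the centre of mass); axes as the body.
- bar_3: Loose black rubber-covered bar with a steel band near each end, 130 x 26 x 26 mm, 0.27-0.45 kg, lying on the bench. Origin: centre of its underside at the start; x along the bar. A slug hidden in one end puts the centre of mass about 35 mm off the middle; the ends look alike, and whether +x or -x is heavy is not told and differs between bars: feel it by lifting. May be absent.
- bar_3_mid (a point): Centre of bar_3 (geometric middle, not the centre of mass); axes as the body.
Not all that is in view belongs to the job. What is shaped like the bar_2 but purple is not meant. Leave any red look-alike of the bar_3 alone.

How it is judged:
By the outcome, as a careful person would: the job done as asked, in the order asked, and still so for the second after the job is handed in, with the robot touching nothing.
Of bar_1, bar_2, bar_3 only 2 to 3 are there at a start; the rules pass over those that are not, and their reading is None.
At some moment in a run one of bar_1, bar_2, bar_3 may be knocked a few centimetres aside while the robot is not near it.
It also fails if it takes over 210 s, if anything falls off the work surface, if the arm or the gripper's body presses on something with over 40 N, if the wrist force passes 120 N, or if a joint passes its speed limit or range.

## Working session

There is one attempt and no reset: what is moved stays moved. The work goes in short steps, Python scripts to look and compute and a tool call to move; the robot and the scene stay as the last step left them, time stands still between calls to the robot, and variables do not carry over. Pictures are saved under pics/ and viewed, about 12 in all and at most 16, crops included, and the job is handed in when it is done.

Besides the shell and the picture viewer there is one more tool, called as name([rows], argument=value, ...), one row to a line, values as JSON. move_arm: Moves the arm, as the interface text tells. Its arguments: {"type":"object","properties":{"commands":{"type":"array"},"newtons":{"type":"number"}},"required":["commands"]}

```bash
ls; mkdir -p pics
python3 - <<'E'
from plant import env
import cv2,numpy as np
s=env.sense();print({k:np.round(v,3).tolist() for k,v in s.items()})
for n in("scene","top"):
    im=env.read_camera(n);cv2.imwrite(f"pics/{n}0.png",im[:,:,::-1]);p=env.camera_params(n)
    W=np.array(p["world_to_cam"]);print(n,np.round(p["mtx"],1).tolist(),p["k1"],np.round(W,3).tolist(),"cam",np.round(-W[:3,:3].T@W[:3,3],3))
    cv2.imwrite(f"pics/{n}0b.png",cv2.resize(im[:,:,::-1],(800,600),interpolation=cv2.INTER_CUBIC))
E
```

```text
pics
{'time_s': 0.0, 'joint_pos': [68.873, 18.439, -4.017, 83.174, 1.295, 78.542, -3.261], 'joint_velocities': [0.032, -0.01, -0.004, 0.027, 0.089, -0.026, -0.029], 'effort': [0.0, -49.358, -0.382, -31.434, 0.013, 0.011, 0.0], 'tcp_pos': [0.243, -0.602, 0.201], 'tcp_rot': [[0.928, 0.374, -0.001], [0.374, -0.928, 0.002], [-0.0, -0.002, -1.0]], 'ft_force': [-0.271, -0.21, 0.615], 'wrist_torque': [0.031, 0.034, 0.001], 'opening': 1.0}
scene [[424.0, 0.0, 260.3], [0.0, 424.0, 194.2], [0.0, 0.0, 1.0]] -0.11101007531237617 [[-0.87, 0.493, -0.016, 0.435], [-0.311, -0.523, 0.794, 0.141], [0.383, 0.695, 0.608, -1.406], [0.0, 0.0, 0.0, 1.0]] cam [0.961 0.836 0.749]
top [[396.4, 0.0, 252.4], [0.0, 396.4, 187.3], [0.0, 0.0, 1.0]] 0.045007273868222744 [[0.027, -0.999, -0.029, 0.086], [0.991, 0.023, 0.129, -0.554], [-0.128, -0.033, 0.991, -1.11], [0.0, 0.0, 0.0, 1.0]] cam [0.405 0.063 1.175]
```

View pics/top0b.png

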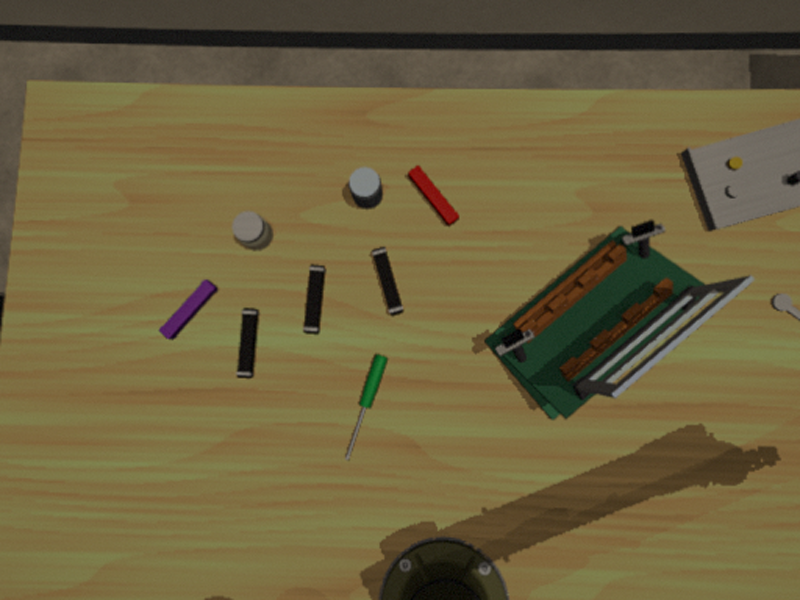

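View pics/scene0b.png

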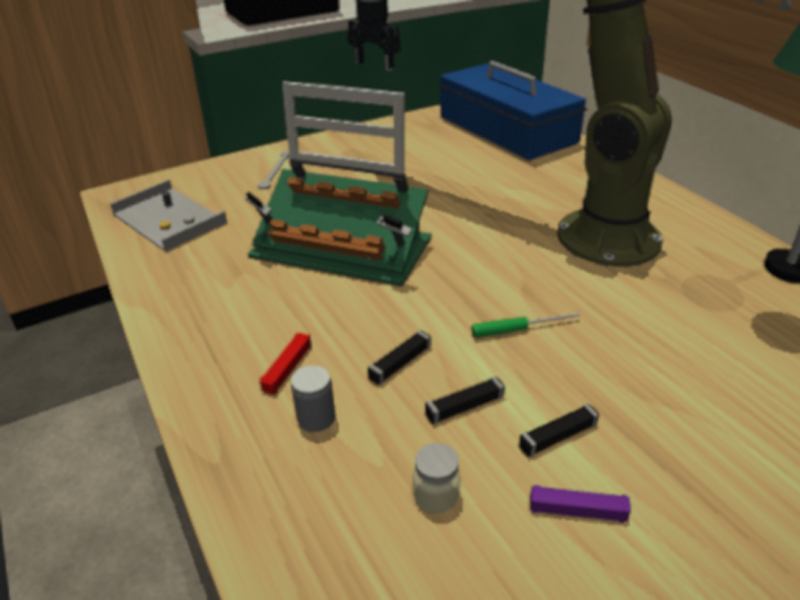

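The top view shows three black bars with steel bands, at about (248,343), (315,299) and (387,281) in the 800x600 picture. The purple bar at (188,310) and the red one at (433,195) are the look-alikes to leave alone. The rack is on the right, with its frame upright at (670,335) and fins at (513,340) and (644,232).

```bash
cat > h.py <<'E'
import cv2,numpy as np
P={}
def par(n):
    if n not in P:
        from plant import env
        p=env.camera_params(n);P[n]=(np.array(p["mtx"]),p["k1"],np.array(p["world_to_cam"]))
    return P[n]
def dist(k): return np.array([k,0,0,0,0.])
def proj(n,X):
    K,k,W=par(n);R=np.diag([1,-1,-1])@W[:3,:3];t=np.diag([1,-1,-1])@W[:3,3]
    return cv2.projectPoints(np.array(X,float).reshape(-1,1,3),cv2.Rodrigues(R)[0],t,K,dist(k))[0].reshape(-1,2)
def ray(n,uv):
    K,k,W=par(n);q=cv2.undistortPoints(np.array(uv,float).reshape(-1,1,2),K,dist(k)).reshape(-1,2)
    d=np.c_[q[:,0],-q[:,1],-np.ones(len(q))]@W[:3,:3];return -W[:3,:3].T@W[:3,3],d
def onz(n,uv,z):
    c,d=ray(n,uv);return c+d*((z-c[2])/d[:,2])[:,None]
def tri(u1,u2):
    A=np.zeros((3,3));b=np.zeros(3)
    for n,u in(("top",u1),("scene",u2)):
        c,d=ray(n,[u]);d=d[0]/np.linalg.norm(d[0]);M=np.eye(3)-np.outer(d,d);A+=M;b+=M@c
    return np.linalg.solve(A,b)
def snap(name,n="top"):
    from plant import env
    im=env.read_camera(n)[:,:,::-1].copy();cv2.imwrite(f"pics/{name}.png",im);return im
def bars(im,box=(60,100,300,250)):
    "black blobs -> centre x,y, heading deg, size mm at z=26"
    x0,y0,x1,y1=box;m=np.zeros(im.shape[:2],np.uint8)
    m[y0:y1,x0:x1]=(im[y0:y1,x0:x1].max(2)<45)*255;m=cv2.morphologyEx(m,cv2.MORPH_CLOSE,np.ones((3,3)))
    out=[]
    for c in cv2.findContours(m,cv2.RETR_EXTERNAL,cv2.CHAIN_APPROX_NONE)[0]:
        if cv2.contourArea(c)<120: continue
        w=onz("top",c.reshape(-1,2)[:, :],.026)[:,:2].astype(np.float32)
        (cx,cy),(a,b),_=r=cv2.minAreaRect(w*1000);bx=cv2.boxPoints(r)
        e=[bx[1]-bx[0],bx[2]-bx[1]];e=max(e,key=np.linalg.norm)
        out.append((round(cx),round(cy),round(float(np.degrees(np.arctan2(e[1],e[0])))%180,1),round(max(a,b)),round(min(a,b)),np.round(proj("top",[[cx/1e3,cy/1e3,.026]])[0]).tolist()))
    return out
E
python3 - <<'E'
import cv2,numpy as np
from h import *
im=cv2.imread("pics/top0.png");print(*bars(im),sep="\n")
c=im[130:275,295:490];cv2.imwrite("pics/c1.png",cv2.resize(c,None,fx=4,fy=4,interpolation=cv2.INTER_CUBIC))
s=cv2.imread("pics/scene0.png")[45:185,150:285];cv2.imwrite("pics/c2.png",cv2.resize(s,None,fx=4,fy=4,interpolation=cv2.INTER_CUBIC))
E
```

```text
(449, 372, 178.5, 117, 28, [158.0, 221.0])
(534, 252, 176.8, 115, 26, [201.0, 193.0])
(578, 116, 17.7, 104, 23, [247.0, 179.0])
```

View pics/c1.png

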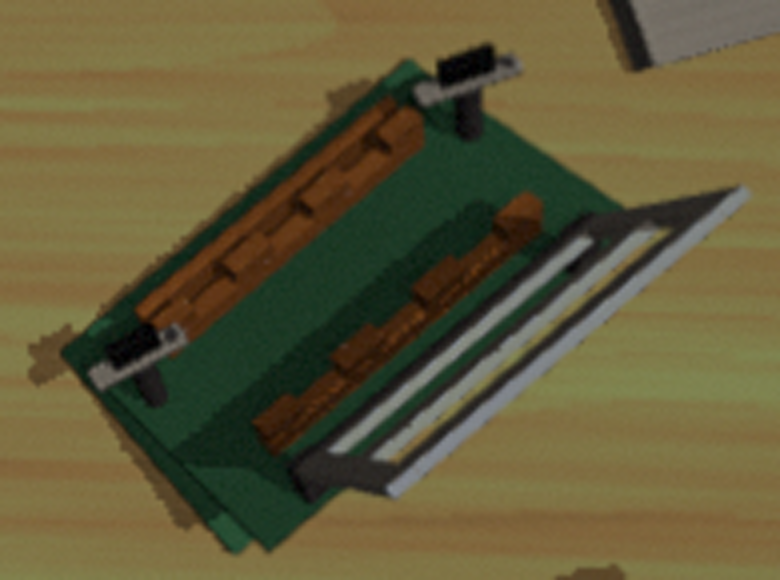

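View pics/c2.png

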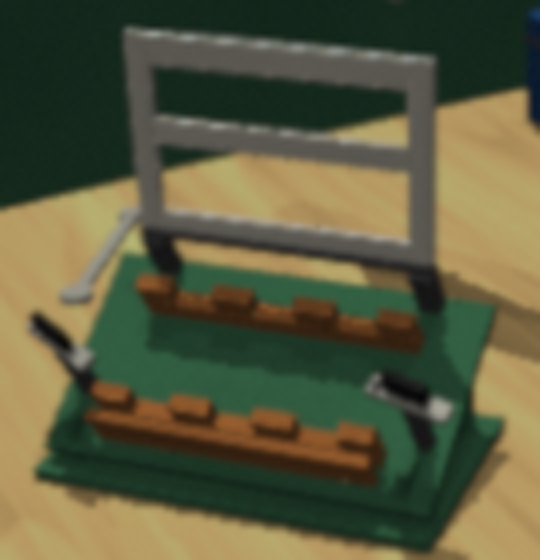

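```bash
cat >> h.py <<'E'
def deckT(ox,oy,yaw,tilt=30):
    "deck->world; yaw deg of upslope horizontal heading"
    a,t=np.radians(yaw),np.radians(tilt);h=np.array([np.cos(a),np.sin(a),0])
    x=h*np.cos(t)+np.array([0,0,np.sin(t)]);y=np.cross([0,0,1],h);z=np.cross(x,y)
    return np.c_[x,y,z],np.array([ox,oy,.075])
def dk(T,p): return (np.array(p,float).reshape(-1,3)/1000)@T[0].T+T[1]
E
python3 - <<'E'
from h import *
from scipy.optimize import least_squares
T0=lambda u:(u[0]/4+295,u[1]/4+130)
S0=lambda u:(u[0]/4+150,u[1]/4+45)
a=tri(T0((467,60)),S0((52,335)));b=tri(T0((133,340)),S0((407,388)))
print("fins",a,b,np.linalg.norm(a-b))
# named deck points: fins, saddle low outer ends bottom?, frame top corners at 2.1 (x=85,y=+-115,z=50 +162 up)
pts=[((-35,145,92),(467,60),(52,335)),((-35,-145,92),(133,340),(407,388)),
 # high-saddle divider top mids x=46 z=38 y=+-35
 ((46,35,38),(436,275),(235,292)),((46,-35,38),(358,342),(315,305)),
 ((-56,35,38),(325,190),(190,400)),((-56,-35,38),(245,253),(275,415))]
P3=[p[0] for p in pts];ut=np.array([T0(p[1]) for p in pts]);us=np.array([S0(p[2]) for p in pts])
def f(v):
    W=dk(deckT(v[0],v[1],v[2]),P3);return np.r_[(proj("top",W)-ut).ravel(),(proj("scene",W)-us).ravel()]
r=least_squares(f,[.45,-.25,-120],x_scale=[.01,.01,1],loss="soft_l1");print(r.x);print(np.round(f(r.x).reshape(2,-1,2),1).tolist())
T=deckT(*r.x);np.save("deck.npy",r.x)
F=dk(T,[(-35,145,92),(-35,-145,92),(85,115,50),(85,-115,50)]);print(np.round(F,4))
# frame angle: tri of top corners
fr=tri(T0((745,190)),S0((130,35)));fl=tri(T0((392,490)),S0((435,62)));print("frame corners",fr,fl)
# fin headings from strips (world heading) by tri of strip ends
for e1,e2,g1,g2 in(((418,100),(520,65),(37,322),(90,360)),((95,380),(183,330),(372,382),(450,410))):
    p=tri(T0(e1),S0(g1)) ;q=tri(T0(e2),S0(g2));print("strip",p,q,np.linalg.norm(p-q), "deck", (q-p)@T[0])
E
```

```text
fins [ 0.66274557 -0.32220736  0.12447643] [ 0.4702829  -0.10235765  0.12807065] 0.2922134371803129
[   0.50952419   -0.25909543 -138.65509367]
[[[-0.3, -0.7], [-0.8, 0.0], [0.6, 0.8], [-0.3, 1.3], [-0.4, -0.6], [0.4, -0.1]], [[-0.5, -3.2], [-0.5, -2.4], [-0.3, 0.1], [0.1, -0.2], [0.4, 0.7], [-0.1, 0.4]]]
[[ 0.6626 -0.3175  0.1372]
 [ 0.471  -0.0998  0.1372]
 [ 0.549  -0.3775  0.1608]
 [ 0.3971 -0.2049  0.1608]]
frame corners [ 0.54677287 -0.39231749  0.31879877] [ 0.38385695 -0.20617278  0.32114325]
strip [ 0.65509486 -0.29744202  0.13869219] [ 0.64770735 -0.35674271  0.08920832] 0.07758737190306306 deck [ 0.01398638  0.03963967 -0.06521409]
strip [ 0.4695286  -0.09226634  0.13515776] [ 0.45610512 -0.12257432  0.10082277] 0.04772478579523061 deck [ 0.00889882  0.01388619 -0.04478437]
```

Run:
```python
from h import *
v=np.load("deck.npy");T=deckT(*v)
def ond(n,uv,z):
    c,d=ray(n,uv);c=T[0].T@(c-T[1]);d=d@T[0];return (c+d*((z/1e3-c[2])/d[:,2])[:,None])*1e3
A=lambda l:[(u/4+295,w/4+130) for u,w in l]
B=lambda l:[(u/4+150,w/4+45) for u,w in l]
for nm,l in(("a",[(418,100),(520,65),(440,70),(493,52)]),("b",[(95,380),(183,330),(108,352),(157,330)])):
    for z,s in((66,slice(0,2)),(88,slice(2,4))):
        p=ond("top",A(l)[s],z);d=p[1]-p[0];print(nm,np.round(p).tolist(),np.degrees(np.arctan2(d[1],d[0])))
for nm,l in(("a",[(35,318),(82,355)]),("b",[(385,378),(428,396)])):
    p=ond("scene",B(l),90);d=p[1]-p[0];print(nm,"sc",np.round(p).tolist(),np.degrees(np.arctan2(d[1],d[0])))
# tool info: at start tool x heading
F=dk(T,[(-35,145,92),(-35,-145,92)]);print(F,"deck y heading",v[2]+90)
```

```text
a [[-47.0, 114.0, 66.0], [-18.0, 174.0, 66.0]] 65.05146552971597
a [[-42.0, 130.0, 88.0], [-27.0, 160.0, 88.0]] 64.60392862980093
b [[-42.0, -176.0, 66.0], [-29.0, -111.0, 66.0]] 78.27786896837388
b [[-41.0, -160.0, 88.0], [-30.0, -127.0, 88.0]] 72.10373918416818
a sc [[-32.0, 160.0, 90.0], [-57.0, 109.0, 90.0]] -116.0466195162711
b sc [[-36.0, -130.0, 90.0], [-45.0, -165.0, 90.0]] -103.90583699115648
[[ 0.66259993 -0.31754346  0.13717434]
 [ 0.47102874 -0.09982694  0.13717434]] deck y heading -48.65509367261862
```

```bash
cat >> h.py <<'E'
def state():
    from plant import env
    s=env.sense();R=np.array(s["tcp_rot"]);p=np.array(s["tcp_pos"])*1e3
    print("t",round(s["time_s"],2),"tcp",np.round(p,1),"hd",round(float(np.degrees(np.arctan2(R[1,0],R[0,0]))),1),"q7",round(s["joint_pos"][6],1),"F",np.round(s["ft_force"],1),"M",np.round(s["wrist_torque"],2),"open_mm",round(s["opening"]*85.4,1));return p,R
def go(x,y,z,hd=None):
    "mm target -> shift in tool axes and roll"
    p,R=state();d=R.T@(np.array([x,y,z],float)-p);h=np.degrees(np.arctan2(R[1,0],R[0,0]))
    print("  to",(round(x),round(y),round(z),hd),"shift",np.round(d,1),"roll",None if hd is None else np.round(-np.radians(hd-h),3))
E
python3 -c "
from h import *
go(243,-603,400,None);go(660,-320,260,109.3)"
```

```text
t 0.1 tcp [ 242.6 -602.5  200.9] hd 21.9 q7 -3.3 F [-0.4  0.4 -0.2] M [-0.06  0.02  0.03] open_mm 85.6
  to (243, -603, 400, None) shift [   0.2    0.3 -199.1] roll None
t 0.1 tcp [ 242.6 -602.5  200.9] hd 21.9 q7 -3.3 F [-0.4  0.4 -0.2] M [-0.06  0.02  0.03] open_mm 85.6
  to (660, -320, 260, 109.3) shift [ 492.7 -106.2  -58.9] roll -1.525
```

move_arm([
  {"claw": 36, "x": 0, "y": 0, "z": -50, "roll": 0},
  {"claw": 36, "x": 0, "y": 0, "z": -100, "roll": 0},
  {"claw": 36, "x": 0, "y": 0, "z": -150, "roll": -0.15},
  {"claw": 36, "x": 0, "y": 0, "z": -200, "roll": -0.3},
  {"claw": 36, "x": 100, "y": -20, "z": -200, "roll": -0.5},
  {"claw": 36, "x": 200, "y": -40, "z": -200, "roll": -0.7},
  {"claw": 36, "x": 300, "y": -60, "z": -200, "roll": -0.9},
  {"claw": 36, "x": 493, "y": -106, "z": -200, "roll": -1.525},
  {"claw": 36, "x": 493, "y": -106, "z": -200, "roll": -1.525},
  {"claw": 36, "x": 493, "y": -106, "z": -200, "roll": -1.525},
  {"claw": 36, "x": 493, "y": -106, "z": -200, "roll": -1.525},
  {"claw": 36, "x": 493, "y": -106, "z": -200, "roll": -1.525},
], newtons=20)

```text
time_s: 1.3
tcp_pos: [0.5757, -0.3782, 0.4016]
tcp_rot: [[-0.312, 0.95, -0.001], [0.95, 0.312, 0.0], [0.0, -0.001, -1.0]]
ft_force: [0.9, -0.8, 0.9]
opening: 0.419
```

```bash
python3 -c "
from h import *
go(660,-320,260,109.3)"
```

```text
t 1.3 tcp [ 575.7 -378.2  401.6] hd 108.2 q7 43.8 F [ 0.9 -0.8  0.9] M [-0.04 -0.11 -0.02] open_mm 35.8
  to (660, -320, 260, 109.3) shift [ 28.9  98.4 141.5] roll -0.019
```

move_arm([
  {"claw": 36, "x": 15, "y": 49, "z": 0, "roll": -0.02},
  {"claw": 36, "x": 29, "y": 98, "z": 0, "roll": -0.02},
  {"claw": 36, "x": 29, "y": 98, "z": 50, "roll": -0.02},
  {"claw": 36, "x": 29, "y": 98, "z": 100, "roll": -0.02},
  {"claw": 36, "x": 29, "y": 98, "z": 150, "roll": -0.02},
  {"claw": 36, "x": 29, "y": 98, "z": 200, "roll": -0.02},
  {"claw": 36, "x": 29, "y": 98, "z": 225, "roll": -0.02},
  {"claw": 36, "x": 29, "y": 98, "z": 225, "roll": -0.02},
  {"claw": 36, "x": 29, "y": 98, "z": 225, "roll": -0.02},
])

```text
time_s: 2.2
tcp_pos: [0.6589, -0.3219, 0.1773]
tcp_rot: [[-0.326, 0.945, -0.0], [0.945, 0.326, 0.0], [0.0, -0.0, -1.0]]
ft_force: [-0.3, 0.3, 0.5]
opening: 0.424
```

```bash
python3 -c "
from h import *
go(660,-320,122,109.3)
a=snap('t1');b=snap('s1','scene')
a=cv2.resize(a[80:260,250:490],(800,600));b=cv2.resize(b[0:180,110:350],(800,600))
cv2.imwrite('pics/m1.png',cv2.resize(np.vstack([a,b]),(440,600)) if 0 else cv2.resize(np.hstack([a,b]),(800,300)))"
```

```text
t 2.2 tcp [ 658.9 -321.9  177.3] hd 109.0 q7 35.4 F [-0.3  0.3  0.5] M [-0.01 -0.01  0.  ] open_mm 36.2
  to (660, -320, 122, 109.3) shift [ 1.4  1.6 55.3] roll -0.005
```

View pics/m1.png

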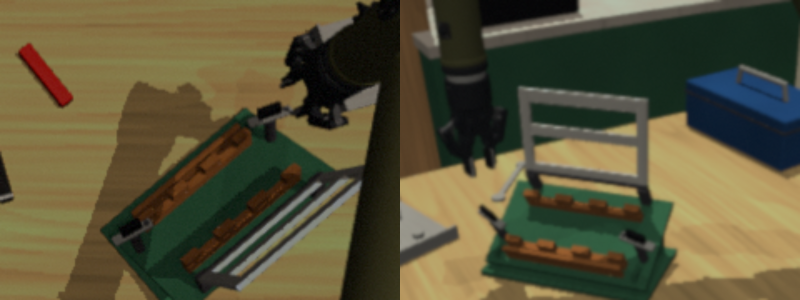

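```bash
python3 -c "
from h import *
T=deckT(*np.load('deck.npy'))
X=np.vstack([dk(T,[(-35,145,92),(-35,145,68)]),[[.6589,-.3219,.1773]],[[.6589,-.3219,.19]]])
t=proj('top',X);s=proj('scene',X);print(t,s)
print('panel',(t-[250,80])*[400/240,300/180],(s-[110,0])*[400/240,300/180])
"
```

```text
[[411.45723885 144.33685572]
 [411.68434159 149.52568721]
 [419.16806747 142.02062064]
 [421.16209738 140.77933624]] [[162.50800136 125.59288462]
 [165.41413154 129.74093372]
 [161.25392029 112.94408413]
 [160.63059464 109.13432047]]
panel [[269.09539809 107.22809286]
 [269.47390265 115.87614535]
 [281.94677911 103.36770107]
 [285.2701623  101.29889373]] [[ 87.5133356  209.32147437]
 [ 92.35688589 216.23488953]
 [ 85.42320048 188.24014022]
 [ 84.3843244  181.89053412]]
```

```bash
python3 -c "
from h import *
a=cv2.imread('pics/t1.png');b=cv2.imread('pics/s1.png')
for i,n in((a,'top'),(b,'scene')):
    for z in(.1773,.1963): 
        u=proj(n,[[.6589,-.3219,z]])[0]*16;cv2.circle(i,tuple(int(q) for q in u),16,(0,0,255),-1,shift=4)
a=cv2.resize(a[90:170,380:460],(480,480),interpolation=2);b=cv2.resize(b[60:140,120:200],(480,480),interpolation=2)
cv2.imwrite('pics/m2.png',cv2.resize(np.hstack([a,b]),(800,400)))"
```

```text
(no output)
```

View pics/m2.png

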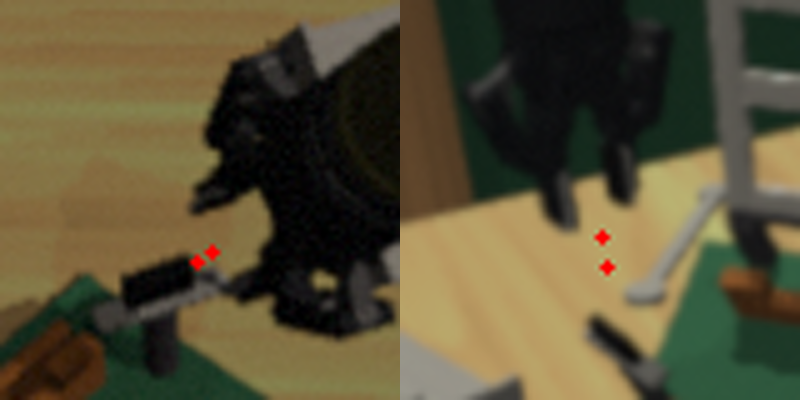

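```bash
python3 -c "
from h import *
f=lambda u:(u[0]/5+380,u[1]/5+90)
g=lambda u:((u[0]-400)/5+120,u[1]/5+60)
print(tri(f((197,207)),g((567,225))),tri(f((197,207)),g((628,200))),tri(f((225,290)),g((567,225))),tri(f((225,290)),g((628,200))));state()"
```

```text
[ 0.67887418 -0.31080366  0.21249843] [ 0.65867763 -0.29388249  0.23496672] [ 0.65727145 -0.33957662  0.19103622] [ 0.63711796 -0.32258764  0.21342165]
t 2.3 tcp [ 660.3 -322.2  179.9] hd 109.0 q7 35.4 F [ 0.5 -0.1  0.6] M [-0.01  0.02 -0.02] open_mm 36.0
```

move_arm([
  {"claw": 36, "x": 1, "y": 1, "z": 15, "roll": 0},
  {"claw": 36, "x": 1, "y": 1, "z": 30, "roll": 0},
  {"claw": 36, "x": 1, "y": 1, "z": 42, "roll": 0},
  {"claw": 36, "x": 1, "y": 1, "z": 42, "roll": 0},
  {"claw": 36, "x": 1, "y": 1, "z": 42, "roll": 0},
])

```text
time_s: 2.8
tcp_pos: [0.6591, -0.3204, 0.1341]
tcp_rot: [[-0.326, 0.945, -0.001], [0.945, 0.326, 0.001], [0.001, -0.001, -1.0]]
ft_force: [-0.2, -1.5, -0.7]
opening: 0.422
```

```bash
python3 -c "
from h import *
p,R=state()
a=snap('t3');b=snap('s3','scene')
for i,n in((a,'top'),(b,'scene')):
    for z in(0,.019): 
        u=proj(n,[p/1e3+[0,0,z]])[0]*16;cv2.circle(i,tuple(int(q) for q in u),16,(0,0,255),-1,shift=4)
a=cv2.resize(a[90:170,380:460],(480,480),interpolation=2);b=cv2.resize(b[60:140,120:200],(480,480),interpolation=2)
cv2.imwrite('pics/m3.png',cv2.resize(np.hstack([a,b]),(800,400)))"
```

```text
t 2.8 tcp [ 659.1 -320.4  134.1] hd 109.0 q7 34.8 F [-0.2 -1.5 -0.7] M [ 0.05 -0.03  0.01] open_mm 36.0
```

View pics/m3.png

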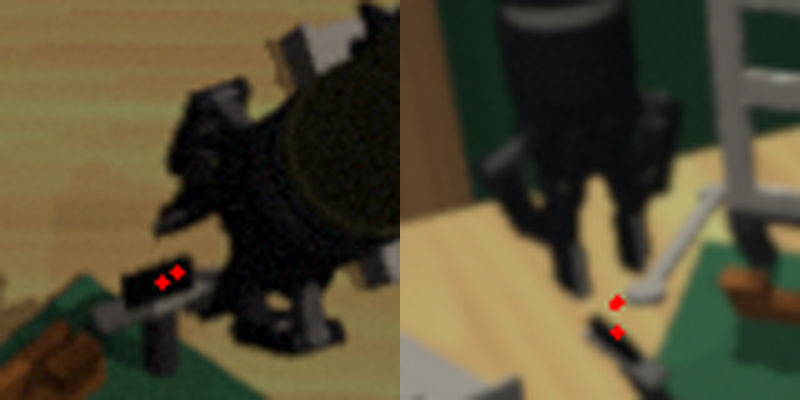

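move_arm([
  {"claw": 36, "x": 0, "y": 0, "z": 10, "roll": 0},
  {"claw": 36, "x": 0, "y": 0, "z": 20, "roll": 0},
  {"claw": 36, "x": 0, "y": 0, "z": 26, "roll": 0},
  {"claw": 36, "x": 0, "y": 0, "z": 26, "roll": 0},
])

```text
time_s: 3.3
tcp_pos: [0.6584, -0.3202, 0.1068]
tcp_rot: [[-0.326, 0.945, -0.003], [0.945, 0.326, 0.001], [0.002, -0.002, -1.0]]
ft_force: [0.1, -0.4, -0.6]
opening: 0.421
```

```bash
cat >> h.py <<'E'
def look(name,tb,sb):
    "crops (x0,y0,size) of top and scene side by side, TCP dots"
    p,R=state();o=[]
    for n,(x,y,w) in(("top",tb),("scene",sb)):
        i=snap(name+n[0],n)
        for z in(0,.019):
            u=proj(n,[p/1e3+[0,0,z]])[0]*16;cv2.circle(i,tuple(int(q) for q in u),12,(0,0,255),-1,shift=4)
        o.append(cv2.resize(i[y:y+w,x:x+w],(400,400),interpolation=2))
    cv2.imwrite(f"pics/{name}.png",np.hstack(o))
E
python3 -c "
from h import *
look('m4',(380,90,80),(120,60,80))"
```

```text
t 3.3 tcp [ 658.4 -320.2  106.8] hd 109.0 q7 34.5 F [ 0.1 -0.4 -0.6] M [-0.05 -0.   -0.04] open_mm 35.9
```

View pics/m4.png

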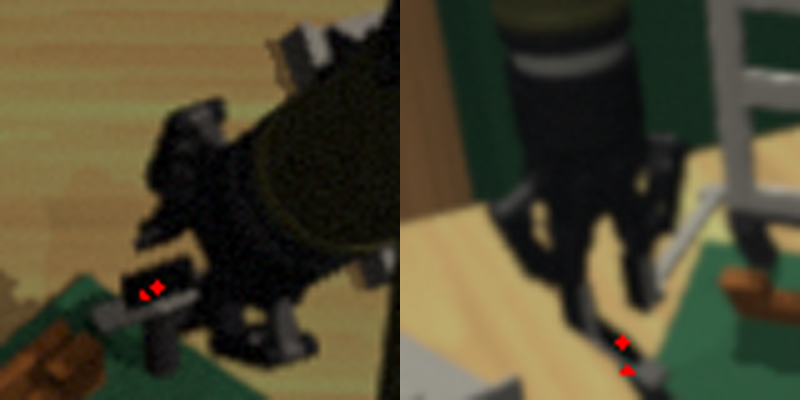

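move_arm([
  {"claw": 36, "x": 0, "y": 0, "z": 7, "roll": 0},
  {"claw": 36, "x": 0, "y": 0, "z": 14, "roll": 0},
  {"claw": 36, "x": 0, "y": 0, "z": 14, "roll": 0},
  {"claw": 22, "x": 0, "y": 0, "z": 14, "roll": 0},
  {"claw": 22, "x": 0, "y": 0, "z": 14, "roll": 0},
  {"claw": 22, "x": 0, "y": 0, "z": 14, "roll": 0},
])

```text
time_s: 4.0
tcp_pos: [0.6597, -0.3205, 0.0953]
tcp_rot: [[-0.326, 0.945, 0.001], [0.945, 0.326, -0.0], [-0.0, 0.0, -1.0]]
ft_force: [1.3, -1.4, 0.1]
opening: 0.257
```

```bash
python3 -c "
from h import *
look('m5',(380,90,80),(120,60,80))"
```

```text
t 4.0 tcp [ 659.7 -320.5   95.3] hd 109.0 q7 34.3 F [ 1.3 -1.4  0.1] M [ 0.02 -0.03 -0.04] open_mm 22.0
```

move_arm([
  {"claw": 22, "x": 0, "y": 0, "z": -4, "roll": 0.14},
  {"claw": 22, "x": 0, "y": 0, "z": -4, "roll": 0.28},
  {"claw": 22, "x": 0, "y": 0, "z": -4, "roll": 0.42},
  {"claw": 22, "x": 0, "y": 0, "z": -4, "roll": 0.56},
  {"claw": 22, "x": 0, "y": 0, "z": -4, "roll": 0.7},
  {"claw": 22, "x": 0, "y": 0, "z": -4, "roll": 0.84},
  {"claw": 22, "x": 0, "y": 0, "z": -4, "roll": 0.98},
  {"claw": 22, "x": 0, "y": 0, "z": -4, "roll": 1.12},
  {"claw": 22, "x": 0, "y": 0, "z": -4, "roll": 1.18},
  {"claw": 5, "x": 0, "y": 0, "z": -4, "roll": 1.18},
  {"claw": 5, "x": 0, "y": 0, "z": -4, "roll": 1.18},
  {"claw": 5, "x": 0, "y": 0, "z": -4, "roll": 1.18},
], newtons=20)

```text
time_s: 5.3
tcp_pos: [0.6602, -0.3201, 0.1002]
tcp_rot: [[0.749, 0.663, 0.002], [0.663, -0.749, -0.0], [0.001, 0.001, -1.0]]
ft_force: [1.2, 0.7, 6.7]
opening: 0.106
```

```bash
python3 -c "
from h import *
look('m6',(380,90,80),(120,60,80))"
```

```text
t 5.3 tcp [ 660.2 -320.1  100.2] hd 41.5 q7 -28.9 F [1.2 0.7 6.7] M [ 0.16 -0.02  0.05] open_mm 9.0
```

View pics/m6.png

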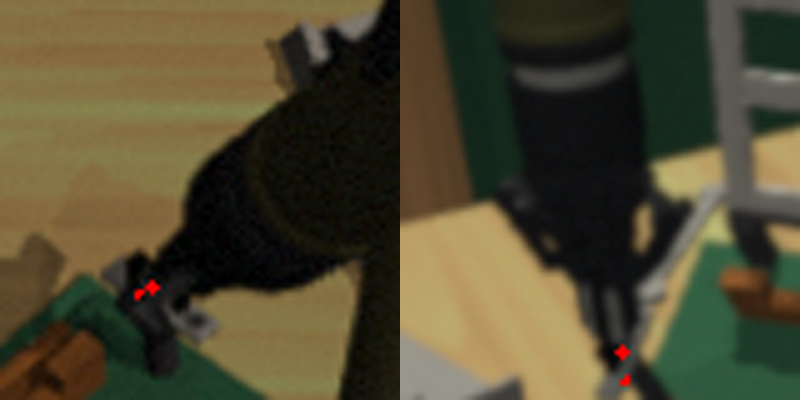

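```bash
python3 -c "
from h import *
go(468,-102,230,120)"
```

```text
t 5.4 tcp [ 660.2 -320.1  100.2] hd 41.5 q7 -28.9 F [1.5 1.2 5.7] M [ 0.19 -0.04  0.05] open_mm 9.4
  to (468, -102, 230, 120) shift [   0.9 -290.6 -130.1] roll -1.37
```

move_arm([
  {"claw": 36, "x": 0, "y": 0, "z": 0, "roll": 0},
  {"claw": 36, "x": 0, "y": 0, "z": 0, "roll": 0},
  {"claw": 36, "x": 0, "y": 0, "z": -50, "roll": 0},
  {"claw": 36, "x": 0, "y": 0, "z": -100, "roll": 0},
  {"claw": 36, "x": 0, "y": -20, "z": -130, "roll": -0.1},
  {"claw": 36, "x": 0, "y": -70, "z": -130, "roll": -0.25},
  {"claw": 36, "x": 0, "y": -120, "z": -130, "roll": -0.4},
  {"claw": 36, "x": 0, "y": -170, "z": -130, "roll": -0.55},
  {"claw": 36, "x": 0, "y": -220, "z": -130, "roll": -0.7},
  {"claw": 36, "x": 0, "y": -270, "z": -130, "roll": -0.85},
  {"claw": 36, "x": 1, "y": -291, "z": -130, "roll": -1.0},
  {"claw": 36, "x": 1, "y": -291, "z": -130, "roll": -1.14},
])

```text
time_s: 6.6
tcp_pos: [0.4657, -0.0987, 0.229]
tcp_rot: [[-0.298, 0.955, -0.001], [0.955, 0.298, -0.001], [-0.001, -0.001, -1.0]]
ft_force: [0.3, -0.4, 0.2]
opening: 0.418
```

```bash
python3 -c "
from h import *
go(468,-102,107,120)
look('m7',(280,140,120),(150,60,120))"
```

```text
t 6.6 tcp [465.7 -98.7 229. ] hd 107.3 q7 27.3 F [ 0.3 -0.4  0.2] M [-0.01 -0.02 -0.01] open_mm 35.7
  to (468, -102, 107, 120) shift [ -3.7   1.4 122. ] roll -0.221
t 6.6 tcp [465.7 -98.7 229. ] hd 107.3 q7 27.3 F [ 0.3 -0.4  0.2] M [-0.01 -0.02 -0.01] open_mm 35.7
```

View pics/m7.png

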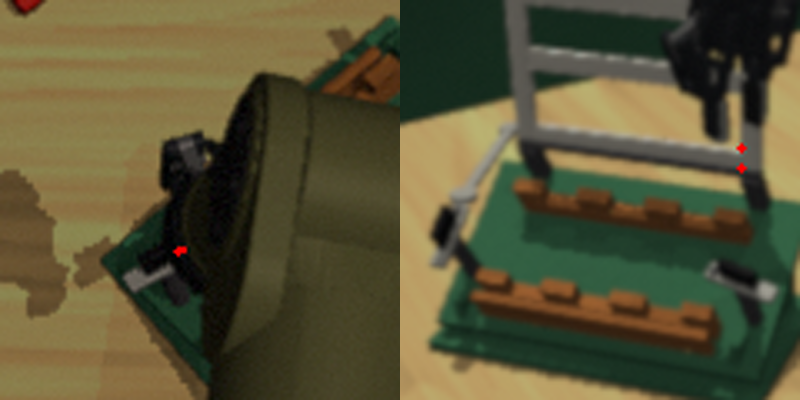

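move_arm([
  {"claw": 36, "x": -4, "y": 1, "z": 45, "roll": -0.12},
  {"claw": 36, "x": -4, "y": 1, "z": 90, "roll": -0.22},
  {"claw": 36, "x": -4, "y": 1, "z": 110, "roll": -0.22},
  {"claw": 36, "x": -4, "y": 1, "z": 122, "roll": -0.22},
  {"claw": 36, "x": -4, "y": 1, "z": 130, "roll": -0.22},
  {"claw": 22, "x": -4, "y": 1, "z": 130, "roll": -0.22},
  {"claw": 22, "x": -4, "y": 1, "z": 130, "roll": -0.22},
  {"claw": 22, "x": -4, "y": 1, "z": 130, "roll": -0.22},
])

```text
time_s: 7.5
tcp_pos: [0.4709, -0.1054, 0.1002]
tcp_rot: [[-0.49, 0.872, 0.002], [0.872, 0.49, -0.001], [-0.002, 0.002, -1.0]]
ft_force: [0.5, -0.3, -1.1]
opening: 0.258
```

```bash
python3 -c "
from h import *
go(468,-102,100,41.3)"
```

```text
t 7.5 tcp [ 470.9 -105.4  100.2] hd 119.3 q7 37.4 F [ 0.5 -0.3 -1.1] M [0.03 0.09 0.06] open_mm 22.1
  to (468, -102, 100, 41.3) shift [ 4.4 -0.9  0.2] roll 1.362
```

move_arm([
  {"claw": 22, "x": 4, "y": -1, "z": 0, "roll": 0.14},
  {"claw": 22, "x": 4, "y": -1, "z": 0, "roll": 0.28},
  {"claw": 22, "x": 4, "y": -1, "z": 0, "roll": 0.42},
  {"claw": 22, "x": 4, "y": -1, "z": 0, "roll": 0.56},
  {"claw": 22, "x": 4, "y": -1, "z": 0, "roll": 0.7},
  {"claw": 22, "x": 4, "y": -1, "z": 0, "roll": 0.84},
  {"claw": 22, "x": 4, "y": -1, "z": 0, "roll": 0.98},
  {"claw": 22, "x": 4, "y": -1, "z": 0, "roll": 1.12},
  {"claw": 22, "x": 4, "y": -1, "z": 0, "roll": 1.26},
  {"claw": 22, "x": 4, "y": -1, "z": -2, "roll": 1.36},
  {"claw": 5, "x": 4, "y": -1, "z": -2, "roll": 1.36},
  {"claw": 5, "x": 4, "y": -1, "z": -2, "roll": 1.36},
])

```text
time_s: 8.7
tcp_pos: [0.4686, -0.1025, 0.1026]
tcp_rot: [[0.749, 0.663, 0.004], [0.663, -0.749, -0.001], [0.002, 0.003, -1.0]]
ft_force: [0.3, -0.3, 6.3]
opening: 0.108
```

move_arm([
  {"claw": 5, "x": 0, "y": 0, "z": 0, "roll": 0},
  {"claw": 5, "x": 0, "y": 0, "z": 0, "roll": 0},
])

```text
time_s: 8.9
tcp_pos: [0.4685, -0.1025, 0.1026]
tcp_rot: [[0.749, 0.663, 0.003], [0.663, -0.749, -0.001], [0.002, 0.003, -1.0]]
ft_force: [-0.1, -1.2, 5.6]
opening: 0.106
```

```bash
python3 -c "
from h import *
go(468,-102,100,41.3)"
```

```text
t 8.9 tcp [ 468.5 -102.5  102.6] hd 41.5 q7 -40.3 F [-0.1 -1.2  5.6] M [-0.09 -0.22  0.01] open_mm 9.1
  to (468, -102, 100, 41.3) shift [-0.1 -0.7  2.6] roll 0.004
```

move_arm([
  {"claw": 55, "x": 0, "y": 0, "z": 0, "roll": 0},
  {"claw": 55, "x": 0, "y": 0, "z": 0, "roll": 0},
  {"claw": 55, "x": 0, "y": 0, "z": -50, "roll": 0},
  {"claw": 55, "x": 0, "y": 0, "z": -100, "roll": 0},
  {"claw": 55, "x": 0, "y": 0, "z": -100, "roll": 0},
])

```text
time_s: 9.4
tcp_pos: [0.4708, -0.1026, 0.2075]
tcp_rot: [[0.749, 0.662, 0.011], [0.662, -0.749, -0.003], [0.006, 0.009, -1.0]]
ft_force: [-0.1, -0.1, -0.7]
opening: 0.644
```

```bash
python3 -c "
from h import *
print(*bars(snap('t8')),sep='\n')
go(578,116,120,17.7)"
```

```text
(454, 372, 178.5, 107, 27, [158.0, 219.0])
(534, 252, 176.4, 115, 26, [201.0, 193.0])
(571, 114, 18.1, 118, 23, [248.0, 181.0])
t 9.45 tcp [ 469.  -102.4  204.2] hd 41.4 q7 -38.6 F [-0.4 -0.  -0.4] M [-0.04  0.02 -0.05] open_mm 55.3
  to (578, 116, 120, 17.7) shift [226.  -92.   84.4] roll 0.415
```

Run:
```python
import re
s=open("h.py").read()
s=s.replace("m[y0:y1,x0:x1]=(im[y0:y1,x0:x1].max(2)<45)*255;","q=im[y0:y1,x0:x1];m[y0:y1,x0:x1]=((q.max(2)<45)|(cv2.cvtColor(q,cv2.COLOR_BGR2HSV)[...,1]<75))*255;")
s=s.replace("out.append((","k=np.zeros_like(m);cv2.drawContours(k,[c],-1,255,-1)\n        if not(90<max(a,b)<160 and min(a,b)<45 and cv2.mean(im.max(2),k)[0]<60): continue\n        out.append((")
open("h.py","w").write(s)
from importlib import reload
import h
for f in("top0","t8"): print(*h.bars(h.cv2.imread(f"pics/{f}.png")),sep="\n")
```

```text
(453, 373, 177.8, 126, 30, [158.0, 219.0])
(539, 252, 176.8, 125, 27, [201.0, 191.0])
(576, 115, 17.9, 128, 25, [248.0, 180.0])
(453, 373, 178.1, 126, 29, [158.0, 219.0])
(539, 252, 176.8, 125, 27, [201.0, 191.0])
(576, 115, 17.9, 128, 25, [248.0, 180.0])
```

move_arm([
  {"claw": 55, "x": 46, "y": -18, "z": 0, "roll": 0.12},
  {"claw": 55, "x": 90, "y": -37, "z": 0, "roll": 0.24},
  {"claw": 55, "x": 135, "y": -55, "z": 0, "roll": 0.36},
  {"claw": 55, "x": 180, "y": -74, "z": 20, "roll": 0.41},
  {"claw": 55, "x": 225, "y": -91, "z": 60, "roll": 0.41},
  {"claw": 55, "x": 225, "y": -91, "z": 110, "roll": 0.41},
  {"claw": 55, "x": 225, "y": -91, "z": 150, "roll": 0.41},
  {"claw": 55, "x": 225, "y": -91, "z": 170, "roll": 0.41},
  {"claw": 55, "x": 225, "y": -91, "z": 170, "roll": 0.41},
  {"claw": 55, "x": 225, "y": -91, "z": 170, "roll": 0.41},
])

```text
time_s: 10.45
tcp_pos: [0.5748, 0.115, 0.0303]
tcp_rot: [[0.951, 0.308, -0.002], [0.308, -0.951, 0.0], [-0.002, -0.001, -1.0]]
ft_force: [0.3, -0.1, 0.8]
opening: 0.644
```

```bash
python3 -c "
from h import *
go(576,115,5,18)
look('m8',(200,120,110),(180,130,150))"
```

```text
t 10.45 tcp [574.8 115.   30.3] hd 18.0 q7 -95.9 F [ 0.3 -0.1  0.8] M [ 0.02 -0.02 -0.02] open_mm 55.0
  to (576, 115, 5, 18) shift [ 1.2  0.4 25.3] roll -0.001
t 10.45 tcp [574.8 115.   30.3] hd 18.0 q7 -95.9 F [ 0.3 -0.1  0.8] M [ 0.02 -0.02 -0.02] open_mm 55.0
```

View pics/m8.png

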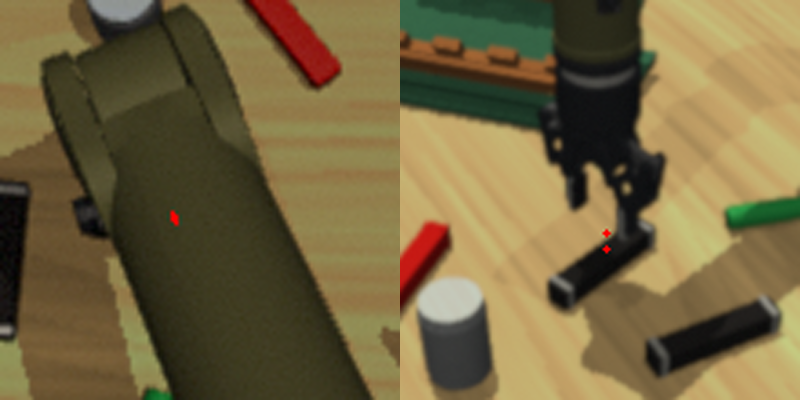

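move_arm([
  {"claw": 55, "x": 1, "y": 0, "z": 12, "roll": 0},
  {"claw": 55, "x": 1, "y": 0, "z": 24, "roll": 0},
  {"claw": 55, "x": 1, "y": 0, "z": 24, "roll": 0},
  {"claw": 15, "x": 1, "y": 0, "z": 24, "roll": 0},
  {"claw": 15, "x": 1, "y": 0, "z": 24, "roll": 0},
  {"claw": 15, "x": 1, "y": 0, "z": 24, "roll": 0},
  {"claw": 15, "x": 1, "y": 0, "z": 24, "roll": 0},
  {"claw": 15, "x": 1, "y": 0, "z": 24, "roll": 0},
], newtons=60)

```text
time_s: 11.35
tcp_pos: [0.5766, 0.1153, 0.0071]
tcp_rot: [[0.951, 0.308, 0.0], [0.308, -0.951, -0.0], [0.0, 0.0, -1.0]]
ft_force: [-1.0, 0.2, 0.0]
opening: 0.176
```

```bash
python3 -c "
from h import *
state()"
```

```text
t 11.35 tcp [576.6 115.3   7.1] hd 17.9 q7 -96.8 F [-1.   0.2  0. ] M [-0.05 -0.   -0.03] open_mm 15.0
```

move_arm([
  {"claw": 55, "x": 0, "y": 0, "z": -15, "roll": 0},
  {"claw": 55, "x": 0, "y": 0, "z": -15, "roll": 0},
  {"claw": 55, "x": 0, "y": 0, "z": -15, "roll": 0},
  {"claw": 55, "x": 0, "y": 0, "z": 0, "roll": 0},
  {"claw": 55, "x": 0, "y": 0, "z": 6, "roll": 0},
  {"claw": 55, "x": 0, "y": 0, "z": 12, "roll": 0},
  {"claw": 55, "x": 0, "y": 0, "z": 15, "roll": 0},
  {"claw": 55, "x": 0, "y": 0, "z": 15, "roll": 0},
])

```text
time_s: 12.15
tcp_pos: [0.5759, 0.1152, -0.009]
tcp_rot: [[0.951, 0.308, -0.002], [0.308, -0.951, -0.0], [-0.001, -0.0, -1.0]]
ft_force: [0.2, 0.2, 0.5]
opening: 0.645
```

```bash
python3 -c "
from h import *
state()"
```

```text
t 12.15 tcp [575.9 115.2  -9. ] hd 17.9 q7 -97.3 F [0.2 0.2 0.5] M [ 0.01 -0.05  0.04] open_mm 55.1
```

move_arm([
  {"claw": 55, "x": 0, "y": 0, "z": 3, "roll": 0},
  {"claw": 55, "x": 0, "y": 0, "z": 6, "roll": 0},
  {"claw": 55, "x": 0, "y": 0, "z": 6, "roll": 0},
])

```text
time_s: 12.45
tcp_pos: [0.5763, 0.1151, -0.0144]
tcp_rot: [[0.951, 0.308, -0.001], [0.308, -0.951, -0.0], [-0.001, 0.0, -1.0]]
ft_force: [0.6, -0.4, 0.4]
opening: 0.643
```

move_arm([
  {"claw": 15, "x": 0, "y": 0, "z": 0, "roll": 0},
  {"claw": 15, "x": 0, "y": 0, "z": 0, "roll": 0},
  {"claw": 15, "x": 0, "y": 0, "z": 0, "roll": 0},
  {"claw": 15, "x": 0, "y": 0, "z": 0, "roll": 0},
  {"claw": 15, "x": 0, "y": 0, "z": 0, "roll": 0},
])

```text
time_s: 12.95
tcp_pos: [0.5768, 0.1154, -0.0136]
tcp_rot: [[0.951, 0.308, 0.001], [0.308, -0.951, -0.0], [0.001, 0.0, -1.0]]
ft_force: [-0.8, 0.7, 4.0]
opening: 0.286
```

move_arm([
  {"claw": 15, "x": 0, "y": 0, "z": -20, "roll": 0},
  {"claw": 15, "x": 0, "y": 0, "z": -60, "roll": 0},
  {"claw": 15, "x": 0, "y": 0, "z": -90, "roll": 0},
  {"claw": 15, "x": 0, "y": 0, "z": -90, "roll": 0},
  {"claw": 15, "x": 0, "y": 0, "z": -90, "roll": 0},
  {"claw": 15, "x": 0, "y": 0, "z": -90, "roll": 0},
  {"claw": 15, "x": 0, "y": 0, "z": -90, "roll": 0},
  {"claw": 15, "x": 0, "y": 0, "z": -90, "roll": 0},
], newtons=60)

```text
time_s: 13.75
tcp_pos: [0.5755, 0.1151, 0.0744]
tcp_rot: [[0.951, 0.308, -0.003], [0.308, -0.951, -0.0], [-0.003, -0.001, -1.0]]
ft_force: [-0.1, 0.8, -2.3]
opening: 0.279
```

```bash
cat >> h.py <<'E'
def feel():
    p,R=state()
    from plant import env
    s=env.sense();M=R.T@np.array(s["wrist_torque"]);F=R.T@np.array(s["ft_force"]);print("tool-axes F",np.round(F,2),"M",np.round(M,3),"=> com x ~mm",round(-M[1]/F[2]*1e3,1))
E
python3 -c "
from h import *
feel()
look('m9',(200,120,110),(180,130,150))"
```

```text
t 13.75 tcp [575.5 115.1  74.4] hd 17.9 q7 -94.5 F [-0.1  0.8 -2.3] M [ 0.05 -0.07  0.06] open_mm 23.8
tool-axes F [ 0.15 -0.84  2.34] M [ 0.027  0.083 -0.06 ] => com x ~mm -35.4
t 13.75 tcp [575.5 115.1  74.4] hd 17.9 q7 -94.5 F [-0.1  0.8 -2.3] M [ 0.05 -0.07  0.06] open_mm 23.8
```

View pics/m9.png

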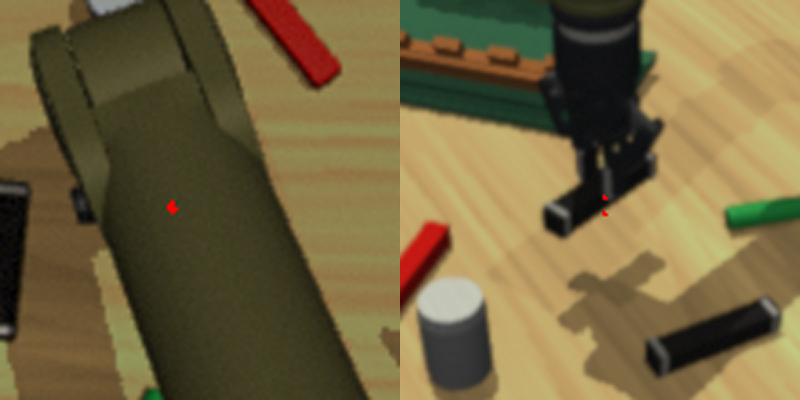

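```bash
cat >> h.py <<'E'
def feelavg(n=10):
    from plant import env
    A=[]
    for i in range(n):
        env.read_camera("top");s=env.sense();R=np.array(s["tcp_rot"]);A.append(np.r_[R.T@np.array(s["ft_force"]),R.T@np.array(s["wrist_torque"])])
    m=np.mean(A,0);print("mean F,M tool",np.round(m,3),"sd",np.round(np.std(A,0),3),"com x mm",round(-m[4]/m[2]*1e3,1))
E
python3 -c "
from h import *
feelavg()"
```

```text
mean F,M tool [ 6.300e-02 -1.390e-01  2.609e+00  2.000e-03  9.600e-02  7.000e-03] sd [0.299 0.17  0.341 0.018 0.019 0.029] com x mm -36.9
```

Run:
```python
from h import *
from plant import env
for h in(.15,.2,.25,.3,.35,.4): print(h,proj("scene",[[0,0,h],[0.06,.02,h]]).round(0)[:, :]*1.5625)
s=env.sense();q=s["joint_pos"];p=s["tcp_pos"];print(np.round(q,2),np.hypot(p[0],p[1]),p[2])
T=deckT(*np.load("deck.npy"))
# least squares for a,b,h-L from two poses (start, now): 4 eq
rows=[];rhs=[]
for q2,q4,r,z in((18.439,83.174,np.hypot(.2426,.6025),.2009),(q[1],q[3],np.hypot(p[0],p[1]),p[2])):
    A=np.radians(q2);B=np.radians(q2+q4);rows+=[[np.sin(A),np.sin(B),0],[np.cos(A),np.cos(B),1]];rhs+=[r,z]
print(np.linalg.lstsq(np.array(rows),np.array(rhs),rcond=None))
uh=T[0][:,0].copy();uh[2]=0;uh/=np.linalg.norm(uh);print("uh",uh)
for y in(-70,0,70):
    c=dk(T,[(-4,y,31)])[0]*1e3;print(y,c,"shift -10:",c-10*uh)
go(*(dk(T,[(-4,-70,31)])[0]*1e3-10*uh)[:2],180,221.3-360)
```

```text
0.15 [[621.875 175.   ]
 [606.25  184.375]]
0.2 [[625.     151.5625]
 [610.9375 160.9375]]
0.25 [[629.6875 128.125 ]
 [614.0625 137.5   ]]
0.3 [[634.375 103.125]
 [618.75  112.5  ]]
0.35 [[639.0625  76.5625]
 [623.4375  85.9375]]
0.4 [[643.75    50.    ]
 [628.125   57.8125]]
[ 13.36  19.27 -32.31  99.86  11.32  64.11 -94.54] 0.5879353604970063 0.07594827640799419
(array([ 0.57835521,  0.46580087, -0.24862384]), array([0.00026026]), np.int32(3), array([2.00777089, 1.40226522, 0.05008315]))
uh [-0.75074662 -0.66059028  0.        ]
-70 [ 477.52010849 -194.01566453   99.84678752] shift -10: [ 485.02757467 -187.40976174   99.84678752]
0 [ 523.76142798 -246.56792777   99.84678752] shift -10: [ 531.26889416 -239.96202498   99.84678752]
70 [ 570.00274747 -299.12019101   99.84678752] shift -10: [ 577.51021364 -292.51428823   99.84678752]
t 14.35 tcp [576.5 115.2  75.9] hd 17.9 q7 -94.5 F [ 0.4 -0.1 -2.4] M [ 0.03 -0.1  -0.02] open_mm 24.3
  to (485, -187, 180, -138.7) shift [-180.2  259.8 -104. ] roll 2.734
```

move_arm([
  {"claw": 15, "x": 0, "y": 0, "z": -50, "roll": -0.14},
  {"claw": 15, "x": 0, "y": 0, "z": -100, "roll": -0.28},
  {"claw": 15, "x": 0, "y": 0, "z": -124, "roll": -0.42},
  {"claw": 15, "x": -20, "y": 35, "z": -124, "roll": -0.56},
  {"claw": 15, "x": -40, "y": 70, "z": -124, "roll": -0.7},
  {"claw": 15, "x": -60, "y": 105, "z": -124, "roll": -0.84},
  {"claw": 15, "x": -85, "y": 140, "z": -124, "roll": -0.98},
  {"claw": 15, "x": -110, "y": 175, "z": -124, "roll": -1.12},
  {"claw": 15, "x": -130, "y": 210, "z": -124, "roll": -1.26},
  {"claw": 15, "x": -153, "y": 248, "z": -124, "roll": -1.4},
  {"claw": 15, "x": -153, "y": 248, "z": -124, "roll": -1.54},
  {"claw": 15, "x": -153, "y": 248, "z": -124, "roll": -1.68},
])

```text
time_s: 15.55
tcp_pos: [0.5061, -0.1704, 0.1997]
tcp_rot: [[-0.411, 0.912, -0.001], [0.912, 0.411, -0.0], [0.0, -0.001, -1.0]]
ft_force: [0.1, 1.3, -3.0]
opening: 0.282
```

move_arm([
  {"claw": 15, "x": 0, "y": 0, "z": 0, "roll": -0.14},
  {"claw": 15, "x": 0, "y": 0, "z": 0, "roll": -0.28},
  {"claw": 15, "x": 0, "y": 0, "z": 0, "roll": -0.42},
  {"claw": 15, "x": 0, "y": 0, "z": 0, "roll": -0.56},
  {"claw": 15, "x": 0, "y": 0, "z": 0, "roll": -0.7},
  {"claw": 15, "x": 0, "y": 0, "z": 0, "roll": -0.84},
  {"claw": 15, "x": 0, "y": 0, "z": 0, "roll": -0.98},
  {"claw": 15, "x": 0, "y": 0, "z": 0, "roll": -1.12},
  {"claw": 15, "x": 0, "y": 0, "z": 0, "roll": -1.26},
  {"claw": 15, "x": 0, "y": 0, "z": 0, "roll": -1.4},
  {"claw": 15, "x": 0, "y": 0, "z": 0, "roll": -1.54},
  {"claw": 15, "x": 0, "y": 0, "z": 0, "roll": -1.68},
])

```text
time_s: 16.75
tcp_pos: [0.507, -0.1677, 0.1999]
tcp_rot: [[-0.859, -0.512, -0.0], [-0.512, 0.859, -0.0], [0.0, 0.0, -1.0]]
ft_force: [0.4, -0.7, -3.1]
opening: 0.279
```

```bash
python3 -c "
from h import *
go(485,-187,160,221.3-360);feelavg(5)"
```

```text
t 16.75 tcp [ 507.  -167.7  199.9] hd -149.2 q7 133.0 F [ 0.4 -0.7 -3.1] M [-0.05  0.07 -0.05] open_mm 23.8
  to (485, -187, 160, -138.7) shift [28.8 -5.4 39.9] roll -0.184
mean F,M tool [-0.112 -0.108  2.355 -0.008  0.091  0.009] sd [0.417 0.545 0.463 0.041 0.028 0.023] com x mm -38.8
```

move_arm([
  {"claw": 15, "x": 10, "y": -2, "z": 0, "roll": -0.14},
  {"claw": 15, "x": 29, "y": -5, "z": 0, "roll": -0.184},
  {"claw": 15, "x": 29, "y": -5, "z": 20, "roll": -0.184},
  {"claw": 15, "x": 29, "y": -5, "z": 40, "roll": -0.184},
  {"claw": 15, "x": 29, "y": -5, "z": 60, "roll": -0.184},
  {"claw": 15, "x": 29, "y": -5, "z": 60, "roll": -0.184},
  {"claw": 15, "x": 29, "y": -5, "z": 60, "roll": -0.184},
])

```text
time_s: 17.7
tcp_pos: [0.4848, -0.1867, 0.1402]
tcp_rot: [[-0.756, -0.655, -0.0], [-0.655, 0.756, 0.0], [0.0, 0.0, -1.0]]
ft_force: [-0.8, -0.6, -2.6]
opening: 0.283
```

```bash
python3 -c "
from h import *
go(485,-187,105,221.3-360)
look('m10',(290,150,110),(170,30,130))"
```

```text
t 17.7 tcp [ 484.8 -186.7  140.2] hd -139.1 q7 145.4 F [-0.8 -0.6 -2.6] M [-0.05  0.03  0.01] open_mm 24.2
  to (485, -187, 105, -138.7) shift [ 0.  -0.3 35.2] roll -0.007
t 17.7 tcp [ 484.8 -186.7  140.2] hd -139.1 q7 145.4 F [-0.8 -0.6 -2.6] M [-0.05  0.03  0.01] open_mm 24.2
```

View pics/m10.png

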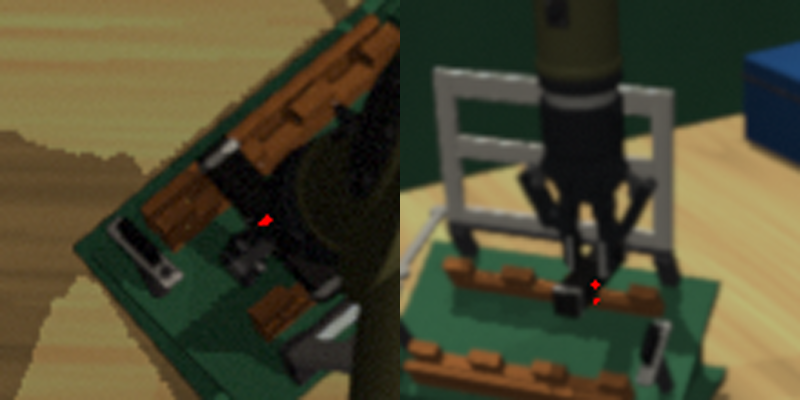

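move_arm([
  {"claw": 15, "x": 0, "y": 0, "z": 15, "roll": 0},
  {"claw": 15, "x": 0, "y": 0, "z": 30, "roll": 0},
  {"claw": 15, "x": 0, "y": 0, "z": 36, "roll": 0},
  {"claw": 15, "x": 0, "y": 0, "z": 42, "roll": 0},
  {"claw": 15, "x": 1, "y": 0, "z": 46, "roll": 0},
  {"claw": 15, "x": 2, "y": 0, "z": 50, "roll": 0},
], newtons=25)

```text
time_s: 18.4
tcp_pos: [0.4856, -0.1874, 0.091]
tcp_rot: [[-0.754, -0.657, 0.004], [-0.657, 0.754, -0.0], [-0.003, -0.003, -1.0]]
ft_force: [3.4, 2.9, 5.1]
opening: 0.285
```

```bash
python3 -c "
from h import *
feel()"
```

```text
t 18.4 tcp [ 485.6 -187.4   91. ] hd -138.9 q7 143.9 F [3.4 2.9 5.1] M [ 0.27 -0.64  0.04] open_mm 24.4
tool-axes F [-4.44 -0.06 -5.06] M [ 0.22  -0.658 -0.041] => com x ~mm -129.9
```

move_arm([
  {"claw": 15, "x": 2, "y": 0, "z": 5, "roll": 0},
  {"claw": 15, "x": 4, "y": 0, "z": 10, "roll": 0},
  {"claw": 15, "x": 7, "y": 0, "z": 14, "roll": 0},
  {"claw": 15, "x": 9, "y": 0, "z": 17, "roll": 0},
  {"claw": 15, "x": 9, "y": 0, "z": 17, "roll": 0},
], newtons=20)

```text
time_s: 18.9
tcp_pos: [0.481, -0.192, 0.0746]
tcp_rot: [[-0.753, -0.657, 0.009], [-0.657, 0.753, 0.001], [-0.007, -0.005, -1.0]]
ft_force: [8.1, 6.4, 3.4]
opening: 0.281
```

```bash
python3 -c "
from h import *
feel()"
```

```text
t 18.9 tcp [ 481.  -192.    74.6] hd -138.9 q7 144.4 F [8.1 6.4 3.4] M [ 1.1  -1.31 -0.03] open_mm 24.0
tool-axes F [-10.31  -0.55  -3.34] M [ 0.027 -1.71   0.034] => com x ~mm -511.9
```

move_arm([
  {"claw": 24, "x": 0, "y": 0, "z": 0, "roll": 0},
  {"claw": 34, "x": 0, "y": 0, "z": 0, "roll": 0},
  {"claw": 40, "x": 0, "y": 0, "z": 0, "roll": 0},
  {"claw": 40, "x": 0, "y": 0, "z": 0, "roll": 0},
  {"claw": 40, "x": 0, "y": 0, "z": 0, "roll": 0},
])

```text
time_s: 19.4
tcp_pos: [0.4758, -0.1947, 0.0726]
tcp_rot: [[-0.756, -0.655, -0.001], [-0.655, 0.756, -0.0], [0.001, 0.0, -1.0]]
ft_force: [0.7, 0.7, 0.2]
opening: 0.472
```

```bash
python3 -c "
from h import *
feel()
look('m11',(290,150,110),(190,70,90))"
```

```text
t 19.4 tcp [ 475.8 -194.7   72.6] hd -139.1 q7 144.4 F [0.7 0.7 0.2] M [0.04 0.05 0.03] open_mm 40.3
tool-axes F [-0.99  0.03 -0.16] M [-0.064  0.006 -0.026] => com x ~mm 35.3
t 19.4 tcp [ 475.8 -194.7   72.6] hd -139.1 q7 144.4 F [0.7 0.7 0.2] M [0.04 0.05 0.03] open_mm 40.3
```

View pics/m11.png

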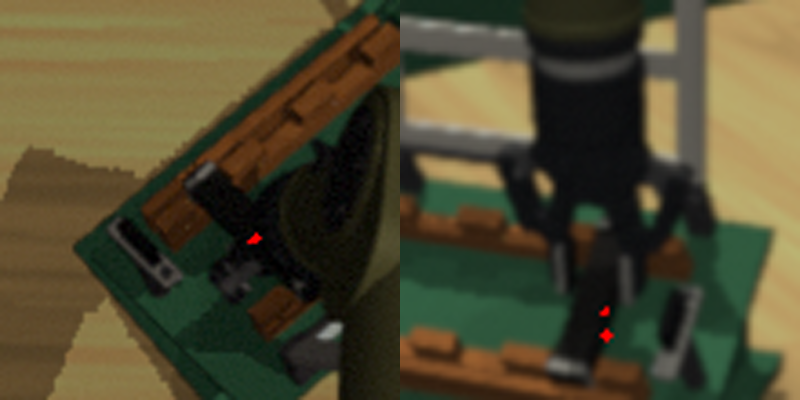

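move_arm([
  {"claw": 40, "x": 0, "y": 0, "z": -30, "roll": 0},
  {"claw": 40, "x": 0, "y": 0, "z": -80, "roll": 0},
  {"claw": 55, "x": 0, "y": 0, "z": -130, "roll": 0},
  {"claw": 55, "x": 0, "y": 0, "z": -130, "roll": 0},
])

```text
time_s: 19.9
tcp_pos: [0.4806, -0.1955, 0.2102]
tcp_rot: [[-0.755, -0.656, 0.011], [-0.656, 0.755, -0.006], [-0.004, -0.012, -1.0]]
ft_force: [0.7, -0.2, -0.2]
opening: 0.643
```

```bash
python3 -c "
from h import *
print(*bars(snap('t12')),sep='\n')
go(539,252,150,176.8)"
```

```text
(453, 373, 178.1, 126, 29, [158.0, 219.0])
(539, 252, 176.8, 125, 27, [201.0, 191.0])
t 19.95 tcp [ 478.7 -195.   206.8] hd -139.0 q7 148.5 F [-0.8 -0.3 -0.1] M [0.05 0.01 0.05] open_mm 54.8
  to (539, 252, 150, 176.8) shift [-338.5  298.4   55.3] roll -5.512
```

move_arm([
  {"claw": 55, "x": -34, "y": 30, "z": 0, "roll": 0.1},
  {"claw": 55, "x": -68, "y": 60, "z": 0, "roll": 0.2},
  {"claw": 55, "x": -102, "y": 90, "z": 0, "roll": 0.3},
  {"claw": 55, "x": -136, "y": 120, "z": 0, "roll": 0.4},
  {"claw": 55, "x": -170, "y": 150, "z": 0, "roll": 0.5},
  {"claw": 55, "x": -204, "y": 180, "z": 0, "roll": 0.6},
  {"claw": 55, "x": -238, "y": 210, "z": 0, "roll": 0.7},
  {"claw": 55, "x": -272, "y": 240, "z": 20, "roll": 0.77},
  {"claw": 55, "x": -306, "y": 270, "z": 40, "roll": 0.77},
  {"claw": 55, "x": -338, "y": 298, "z": 60, "roll": 0.77},
  {"claw": 55, "x": -338, "y": 298, "z": 110, "roll": 0.77},
  {"claw": 55, "x": -338, "y": 298, "z": 140, "roll": 0.77},
])

```text
time_s: 21.15
tcp_pos: [0.5331, 0.2537, 0.0584]
tcp_rot: [[-0.999, 0.051, -0.005], [0.051, 0.999, -0.001], [0.005, -0.001, -1.0]]
ft_force: [0.5, -1.1, -0.6]
opening: 0.643
```

```bash
python3 -c "
from h import *
go(539,252,-14,176.8)"
```

```text
t 21.15 tcp [533.1 253.7  58.4] hd 177.1 q7 43.0 F [ 0.5 -1.1 -0.6] M [-0.07  0.02  0.01] open_mm 54.9
  to (539, 252, -14, 176.8) shift [-6.4 -1.3 72.3] roll 0.005
```

move_arm([
  {"claw": 55, "x": -2, "y": 0, "z": 35, "roll": 0},
  {"claw": 55, "x": -2, "y": 0, "z": 55, "roll": 0},
  {"claw": 55, "x": -2, "y": 0, "z": 65, "roll": 0},
  {"claw": 55, "x": -2, "y": 0, "z": 65, "roll": 0},
])

```text
time_s: 21.55
tcp_pos: [0.5365, 0.2518, -0.0042]
tcp_rot: [[-0.999, 0.054, -0.004], [0.054, 0.999, -0.001], [0.004, -0.001, -1.0]]
ft_force: [-0.2, -1.0, 0.1]
opening: 0.648
```

```bash
python3 -c "
from h import *
go(539,252,-14,176.8)"
```

```text
t 21.55 tcp [536.5 251.8  -4.2] hd 176.9 q7 40.3 F [-0.2 -1.   0.1] M [-0.01 -0.01 -0.04] open_mm 55.3
  to (539, 252, -14, 176.8) shift [-2.6  0.4  9.8] roll 0.001
```

move_arm([
  {"claw": 55, "x": -2, "y": 0, "z": 5, "roll": 0},
  {"claw": 55, "x": -2, "y": 0, "z": 10, "roll": 0},
  {"claw": 55, "x": -2, "y": 0, "z": 10, "roll": 0},
  {"claw": 15, "x": -2, "y": 0, "z": 10, "roll": 0},
  {"claw": 15, "x": -2, "y": 0, "z": 10, "roll": 0},
  {"claw": 15, "x": -2, "y": 0, "z": 10, "roll": 0},
  {"claw": 15, "x": -2, "y": 0, "z": 10, "roll": 0},
  {"claw": 15, "x": -2, "y": 0, "z": 10, "roll": 0},
], newtons=60)

```text
time_s: 22.35
tcp_pos: [0.5406, 0.2527, -0.0113]
tcp_rot: [[-0.998, 0.055, 0.001], [0.055, 0.999, 0.0], [-0.001, 0.0, -1.0]]
ft_force: [-1.5, -1.0, 4.9]
opening: 0.283
```

move_arm([
  {"claw": 15, "x": 0, "y": 0, "z": -20, "roll": 0},
  {"claw": 15, "x": 0, "y": 0, "z": -60, "roll": 0},
  {"claw": 15, "x": 0, "y": 0, "z": -110, "roll": 0},
  {"claw": 15, "x": 0, "y": 0, "z": -160, "roll": 0},
  {"claw": 15, "x": 0, "y": 0, "z": -210, "roll": 0},
  {"claw": 15, "x": 0, "y": 0, "z": -214, "roll": 0},
  {"claw": 15, "x": 0, "y": 0, "z": -214, "roll": 0},
  {"claw": 15, "x": 0, "y": 0, "z": -214, "roll": 0},
  {"claw": 15, "x": 0, "y": 0, "z": -214, "roll": 0},
])

```text
time_s: 23.25
tcp_pos: [0.5389, 0.2513, 0.199]
tcp_rot: [[-0.998, 0.055, -0.004], [0.055, 0.998, -0.002], [0.004, -0.002, -1.0]]
ft_force: [0.4, -0.6, -4.5]
opening: 0.277
```

```bash
python3 -c "
from h import *
feelavg(8)
go(555,-220,200,41.3);go(555,-220,200,221.3-360)"
```

```text
mean F,M tool [ 0.196  0.092  4.255  0.014 -0.17   0.008] sd [0.443 0.531 0.302 0.02  0.029 0.024] com x mm 39.8
t 23.65 tcp [540.1 252.4 201.7] hd 176.9 q7 47.7 F [-0.2  0.4 -4.1] M [-0.03 -0.14  0.01] open_mm 24.2
  to (555, -220, 200, 41.3) shift [ -40.7 -470.9    1.7] roll 2.366
t 23.65 tcp [540.1 252.4 201.7] hd 176.9 q7 47.7 F [-0.2  0.4 -4.1] M [-0.03 -0.14  0.01] open_mm 24.2
  to (555, -220, 200, -138.7) shift [ -40.7 -470.9    1.7] roll 5.508
```

move_arm([
  {"claw": 15, "x": -7, "y": -43, "z": 0, "roll": 0.14},
  {"claw": 15, "x": -14, "y": -86, "z": 0, "roll": 0.28},
  {"claw": 15, "x": -22, "y": -130, "z": 0, "roll": 0.42},
  {"claw": 15, "x": -30, "y": -174, "z": 0, "roll": 0.56},
  {"claw": 15, "x": -37, "y": -217, "z": 0, "roll": 0.7},
  {"claw": 15, "x": -44, "y": -260, "z": 0, "roll": 0.84},
  {"claw": 15, "x": -52, "y": -304, "z": 0, "roll": 0.98},
  {"claw": 15, "x": -59, "y": -347, "z": 0, "roll": 1.12},
  {"claw": 15, "x": -67, "y": -390, "z": 0, "roll": 1.26},
  {"claw": 15, "x": -74, "y": -434, "z": 0, "roll": 1.4},
  {"claw": 15, "x": -82, "y": -478, "z": 0, "roll": 1.54},
  {"claw": 15, "x": -89, "y": -520, "z": 0, "roll": 1.68},
])

```text
time_s: 24.85
tcp_pos: [0.6005, -0.2738, 0.2017]
tcp_rot: [[0.169, 0.986, -0.0], [0.986, -0.169, -0.0], [-0.0, -0.0, -1.0]]
ft_force: [0.8, 0.7, -4.5]
opening: 0.281
```

move_arm([
  {"claw": 15, "x": 0, "y": 0, "z": 0, "roll": 0.14},
  {"claw": 15, "x": 0, "y": 0, "z": 0, "roll": 0.28},
  {"claw": 15, "x": 0, "y": 0, "z": 0, "roll": 0.42},
  {"claw": 15, "x": 0, "y": 0, "z": 0, "roll": 0.56},
  {"claw": 15, "x": 0, "y": 0, "z": 0, "roll": 0.69},
  {"claw": 15, "x": 0, "y": 0, "z": 0, "roll": 0.69},
  {"claw": 15, "x": 0, "y": 0, "z": 0, "roll": 0.69},
])

```text
time_s: 25.55
tcp_pos: [0.6005, -0.2714, 0.2017]
tcp_rot: [[0.752, 0.66, -0.001], [0.66, -0.752, 0.0], [-0.0, -0.001, -1.0]]
ft_force: [0.3, -0.2, -4.5]
opening: 0.283
```

```bash
python3 -c "
from h import *
print(*bars(snap('t13')),sep='\n')
go(577.5,-292.5,140,41.3)"
```

```text
(453, 373, 177.8, 126, 30, [158.0, 219.0])
t 25.6 tcp [ 600.5 -271.5  201.7] hd 41.2 q7 -31.8 F [-0.4 -0.  -5.1] M [-0.08  0.17  0.01] open_mm 23.8
  to (578, -292, 140, 41.3) shift [-31.2   0.7  61.7] roll -0.001
```

move_arm([
  {"claw": 15, "x": -16, "y": 1, "z": 20, "roll": 0},
  {"claw": 15, "x": -31, "y": 1, "z": 50, "roll": 0},
  {"claw": 15, "x": -31, "y": 1, "z": 80, "roll": 0},
  {"claw": 15, "x": -31, "y": 1, "z": 90, "roll": 0},
  {"claw": 15, "x": -31, "y": 1, "z": 96, "roll": 0},
  {"claw": 15, "x": -32, "y": 1, "z": 102, "roll": 0},
  {"claw": 15, "x": -33, "y": 1, "z": 108, "roll": 0},
], newtons=25)

```text
time_s: 26.3
tcp_pos: [0.5797, -0.2929, 0.0967]
tcp_rot: [[0.752, 0.659, 0.006], [0.659, -0.752, -0.001], [0.004, 0.005, -1.0]]
ft_force: [2.8, 0.9, 1.6]
opening: 0.28
```

```bash
python3 -c "
from h import *
go(570,-299,75.5,41.3);feel()"
```

```text
t 26.3 tcp [ 579.7 -292.9   96.7] hd 41.2 q7 -30.0 F [2.8 0.9 1.6] M [ 0.24 -0.13 -0.11] open_mm 23.9
  to (570, -299, 76, 41.3) shift [-11.4  -1.9  21.1] roll -0.002
t 26.3 tcp [ 579.7 -292.9   96.7] hd 41.2 q7 -30.0 F [2.8 0.9 1.6] M [ 0.24 -0.13 -0.11] open_mm 23.9
tool-axes F [ 2.77  1.17 -1.63] M [0.09  0.253 0.113] => com x ~mm 155.2
```

move_arm([
  {"claw": 15, "x": -2, "y": -1, "z": 6, "roll": 0},
  {"claw": 15, "x": -4, "y": -1, "z": 11, "roll": 0},
  {"claw": 15, "x": -7, "y": -1, "z": 16, "roll": 0},
  {"claw": 15, "x": -9, "y": -1, "z": 20, "roll": 0},
  {"claw": 15, "x": -9, "y": -1, "z": 20, "roll": 0},
], newtons=20)

```text
time_s: 26.8
tcp_pos: [0.5738, -0.2967, 0.0777]
tcp_rot: [[0.752, 0.659, 0.009], [0.659, -0.752, 0.001], [0.007, 0.005, -1.0]]
ft_force: [3.9, 6.0, 6.8]
opening: 0.278
```

```bash
python3 -c "
from h import *
go(570,-299,75.5,41.3);feel()"
```

```text
t 26.8 tcp [ 573.8 -296.7   77.7] hd 41.3 q7 -29.5 F [3.9 6.  6.8] M [ 1.18 -0.49  0.  ] open_mm 23.7
  to (570, -299, 76, 41.3) shift [-4.4 -0.7  2.2] roll -0.001
t 26.8 tcp [ 573.8 -296.7   77.7] hd 41.3 q7 -29.5 F [3.9 6.  6.8] M [ 1.18 -0.49  0.  ] open_mm 23.7
tool-axes F [ 6.96 -1.94 -6.79] M [0.566 1.146 0.007] => com x ~mm 168.7
```

move_arm([
  {"claw": 24, "x": 0, "y": 0, "z": 0, "roll": 0},
  {"claw": 34, "x": 0, "y": 0, "z": 0, "roll": 0},
  {"claw": 40, "x": 0, "y": 0, "z": 0, "roll": 0},
  {"claw": 40, "x": 0, "y": 0, "z": 0, "roll": 0},
  {"claw": 40, "x": 0, "y": 0, "z": -20, "roll": 0},
  {"claw": 40, "x": 0, "y": 0, "z": -60, "roll": 0},
  {"claw": 55, "x": 0, "y": 0, "z": -110, "roll": 0},
  {"claw": 55, "x": 0, "y": 0, "z": -125, "roll": 0},
  {"claw": 55, "x": 0, "y": 0, "z": -125, "roll": 0},
])

```text
time_s: 27.7
tcp_pos: [0.5704, -0.3008, 0.2026]
tcp_rot: [[0.755, 0.656, 0.005], [0.656, -0.755, -0.004], [0.002, 0.006, -1.0]]
ft_force: [-0.3, 0.5, 0.6]
opening: 0.641
```

```bash
python3 -c "
from h import *
print(*bars(snap('t14')),sep='\n');go(453,373,150,178)"
```

```text
(453, 373, 177.9, 126, 29, [158.0, 219.0])
t 27.75 tcp [ 569.1 -300.1  199.8] hd 41.0 q7 -28.1 F [ 1.1  0.6 -0.3] M [-0.03  0.07 -0.02] open_mm 55.0
  to (453, 373, 150, 178) shift [ 354.2 -584.2   48.6] roll -2.391
```

move_arm([
  {"claw": 55, "x": 25, "y": -41, "z": 0, "roll": -0.14},
  {"claw": 55, "x": 50, "y": -82, "z": 0, "roll": -0.28},
  {"claw": 55, "x": 75, "y": -123, "z": 0, "roll": -0.42},
  {"claw": 55, "x": 100, "y": -164, "z": 0, "roll": -0.56},
  {"claw": 55, "x": 125, "y": -205, "z": 0, "roll": -0.7},
  {"claw": 55, "x": 150, "y": -247, "z": 0, "roll": -0.84},
  {"claw": 55, "x": 175, "y": -288, "z": 0, "roll": -0.98},
  {"claw": 55, "x": 200, "y": -329, "z": 0, "roll": -1.12},
  {"claw": 55, "x": 225, "y": -370, "z": 0, "roll": -1.26},
  {"claw": 55, "x": 250, "y": -412, "z": 0, "roll": -1.4},
  {"claw": 55, "x": 275, "y": -453, "z": 0, "roll": -1.54},
  {"claw": 55, "x": 300, "y": -495, "z": 0, "roll": -1.68},
])

```text
time_s: 28.95
tcp_pos: [0.4685, 0.2714, 0.1968]
tcp_rot: [[-0.738, 0.674, -0.002], [0.674, 0.738, -0.002], [0.001, -0.003, -1.0]]
ft_force: [0.4, 0.2, -0.2]
opening: 0.647
```

```bash
python3 -c "
from h import *
go(453,373,60,178)
im=snap('s14','scene');snap('t15')
cv2.imwrite('pics/v15.png',cv2.resize(im[40:190,140:290],(600,600),interpolation=2))"
```

```text
t 28.95 tcp [468.5 271.4 196.8] hd 137.6 q7 8.3 F [ 0.4  0.2 -0.2] M [-0.02 -0.04 -0.05] open_mm 55.2
  to (453, 373, 60, 178) shift [ 79.9  65.  136.6] roll -0.705
```

View pics/v15.png

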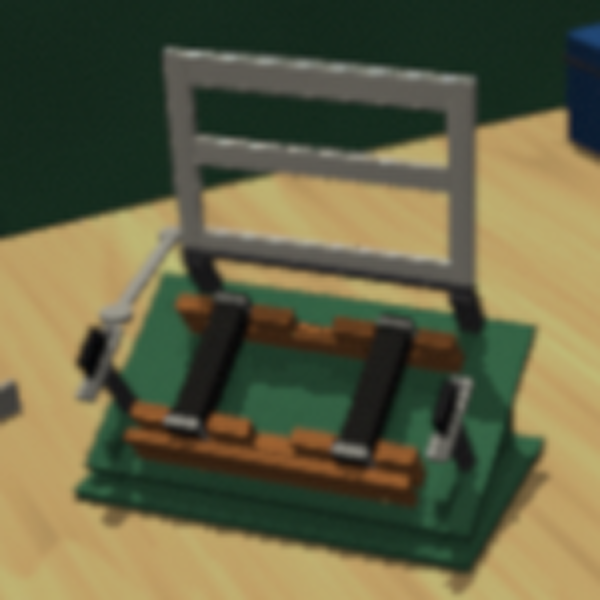

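move_arm([
  {"claw": 55, "x": 26, "y": 21, "z": 0, "roll": -0.14},
  {"claw": 55, "x": 53, "y": 43, "z": 0, "roll": -0.28},
  {"claw": 55, "x": 79, "y": 65, "z": 0, "roll": -0.42},
  {"claw": 55, "x": 79, "y": 65, "z": 40, "roll": -0.56},
  {"claw": 55, "x": 79, "y": 65, "z": 80, "roll": -0.7},
  {"claw": 55, "x": 79, "y": 65, "z": 136, "roll": -0.7},
  {"claw": 55, "x": 79, "y": 65, "z": 136, "roll": -0.7},
  {"claw": 55, "x": 79, "y": 65, "z": 136, "roll": -0.7},
])

```text
time_s: 29.85
tcp_pos: [0.4545, 0.3707, 0.0609]
tcp_rot: [[-0.999, 0.045, -0.004], [0.045, 0.999, -0.003], [0.004, -0.003, -1.0]]
ft_force: [0.2, -0.8, 0.8]
opening: 0.645
```

```bash
python3 -c "
from h import *
print(*bars(snap('t16')),sep='\n')
go(453,373,-13,178)"
```

```text
t 29.9 tcp [455.9 372.2  63.2] hd 177.4 q7 27.8 F [0.9 0.6 1.2] M [ 0.01 -0.01  0.06] open_mm 55.1
  to (453, 373, -13, 178) shift [ 2.9  0.6 76.2] roll -0.01
```

```bash
python3 -c "
from h import *
for f in('t15','t16'): print(f,bars(cv2.imread(f'pics/{f}.png')))
i=cv2.imread('pics/t16.png');d=(i.max(2)<45)[195:245,140:180].astype(int)
print(*[''.join('#' if v else '.' for v in r) for r in d[::2]],sep='\n')"
```

```text
t15 []
t16 []
........................................
........................................
........................................
#####...........####....#...............
#######.........#########...............
#########......##########...............
##########.....#########................
###########....#########................
########################................
######################..####............
###############............##...........
#.#############.............#...........
.#..##################.##.##............
.....##.#############..#####............
........###############.................
..........#############.................
.............############...............
.................##########.............
...................#.##########.........
.....................#.##########.......
........................#.##########....
.............................##########.
...............................#########
................................########
...................................#.###
```

```bash
python3 -c "
from h import *
a=cv2.imread('pics/scene0.png');b=snap('s16','scene');c=cv2.imread('pics/s14.png')
e=[(453+65*k,373-2*k,z) for k in(-1,1) for z in(0,26)];u=proj('scene',np.array(e)/1e3);print(u.round())
for n,i in(('0',a),('14',c),('16',b)):
    m=((i.max(2)<45)*255).astype(np.uint8)[240:320,310:400]
    print(n,[cv2.boundingRect(k) for k in cv2.findContours(m,0,1)[0] if cv2.contourArea(k)>60])
cv2.imwrite('pics/z.png',b[240:320,310:400])
d=(b.max(2)<45)[240:300,315:395];print(*[''.join('#' if v else '.' for v in r) for r in d[::2]],sep='\n')"
```

```text
[[379. 268.]
 [381. 260.]
 [335. 289.]
 [336. 281.]]
0 [(29, 21, 41, 28), (0, 4, 10, 14)]
14 [(28, 21, 42, 28)]
16 [(29, 21, 41, 28), (59, 0, 21, 18)]
......................................................###....##############.....
......................................................####################......
......................................................###################.......
......................................................##################........
........................................................#############...........
........................................................########................
........................................................######..................
.......................................................######...................
.......................................................#####....................
................................................................................
................................................................................
.......................................................###
[... 780 characters left out ...]
###############.....................................
..................######.....##########.........................................
...................#######..#######.............................................
....................#####...###.................................................
......................###.......................................................
................................................................................
................................................................................
................................................................................
................................................................................
```

Bar unmoved. Descend and grip.

move_arm([
  {"claw": 55, "x": 1, "y": 1, "z": 35, "roll": -0.01},
  {"claw": 55, "x": 1, "y": 1, "z": 60, "roll": -0.01},
  {"claw": 55, "x": 1, "y": 1, "z": 70, "roll": -0.01},
  {"claw": 55, "x": 1, "y": 1, "z": 75, "roll": -0.01},
  {"claw": 55, "x": 1, "y": 1, "z": 75, "roll": -0.01},
  {"claw": 15, "x": 1, "y": 1, "z": 75, "roll": -0.01},
  {"claw": 15, "x": 1, "y": 1, "z": 75, "roll": -0.01},
  {"claw": 15, "x": 1, "y": 1, "z": 75, "roll": -0.01},
  {"claw": 15, "x": 1, "y": 1, "z": 75, "roll": -0.01},
  {"claw": 15, "x": 1, "y": 1, "z": 75, "roll": -0.01},
], newtons=60)

```text
time_s: 30.95
tcp_pos: [0.4558, 0.3743, -0.0104]
tcp_rot: [[-0.999, 0.035, 0.002], [0.035, 0.999, 0.001], [-0.002, 0.001, -1.0]]
ft_force: [-0.9, -0.9, 5.7]
opening: 0.279
```

move_arm([
  {"claw": 15, "x": 0, "y": 0, "z": -20, "roll": 0},
  {"claw": 15, "x": 0, "y": 0, "z": -60, "roll": 0},
  {"claw": 15, "x": 0, "y": 0, "z": -110, "roll": 0},
  {"claw": 15, "x": 0, "y": 0, "z": -160, "roll": 0},
  {"claw": 15, "x": 0, "y": 0, "z": -210, "roll": 0},
  {"claw": 15, "x": 0, "y": 0, "z": -214, "roll": 0},
  {"claw": 15, "x": 0, "y": 0, "z": -214, "roll": 0},
  {"claw": 15, "x": 0, "y": 0, "z": -214, "roll": 0},
  {"claw": 15, "x": 0, "y": 0, "z": -214, "roll": 0},
])

```text
time_s: 31.85
tcp_pos: [0.4539, 0.372, 0.1993]
tcp_rot: [[-0.999, 0.035, -0.004], [0.035, 0.999, -0.003], [0.003, -0.003, -1.0]]
ft_force: [-0.1, 0.6, -4.3]
opening: 0.281
```

```bash
python3 -c "
from h import *
feelavg(8)
go(554,-220,200,41.3);go(554,-220,200,221.3)"
```

```text
mean F,M tool [-0.058  0.033  3.853  0.009  0.137  0.014] sd [0.587 0.553 0.518 0.032 0.028 0.029] com x mm -35.5
t 32.25 tcp [454.8 373.4 201.6] hd 178.0 q7 33.1 F [-0.9  0.4 -3.8] M [0.05 0.14 0.  ] open_mm 23.8
  to (554, -220, 200, 41.3) shift [-119.7 -589.6    1.7] roll 2.386
t 32.25 tcp [454.8 373.4 201.6] hd 178.0 q7 33.1 F [-0.9  0.4 -3.8] M [0.05 0.14 0.  ] open_mm 23.8
  to (554, -220, 200, 221.3) shift [-119.7 -589.6    1.7] roll -0.755
```

move_arm([
  {"claw": 15, "x": -10, "y": -49, "z": 0, "roll": 0},
  {"claw": 15, "x": -20, "y": -98, "z": 0, "roll": -0.05},
  {"claw": 15, "x": -30, "y": -147, "z": 0, "roll": -0.1},
  {"claw": 15, "x": -40, "y": -196, "z": 0, "roll": -0.15},
  {"claw": 15, "x": -50, "y": -245, "z": 0, "roll": -0.2},
  {"claw": 15, "x": -60, "y": -294, "z": 0, "roll": -0.25},
  {"claw": 15, "x": -70, "y": -343, "z": 0, "roll": -0.3},
  {"claw": 15, "x": -80, "y": -392, "z": 0, "roll": -0.38},
  {"claw": 15, "x": -90, "y": -441, "z": 0, "roll": -0.46},
  {"claw": 15, "x": -100, "y": -490, "z": 0, "roll": -0.56},
  {"claw": 15, "x": -110, "y": -540, "z": 0, "roll": -0.66},
  {"claw": 15, "x": -120, "y": -589, "z": 0, "roll": -0.755},
])

```text
time_s: 33.45
tcp_pos: [0.5542, -0.2206, 0.2021]
tcp_rot: [[-0.749, -0.663, 0.0], [-0.663, 0.749, -0.001], [0.001, -0.001, -1.0]]
ft_force: [1.1, 0.4, -3.9]
opening: 0.279
```

move_arm([
  {"claw": 15, "x": 0, "y": 0, "z": 0, "roll": 0},
  {"claw": 15, "x": 0, "y": 0, "z": 0, "roll": 0},
  {"claw": 15, "x": 0, "y": 0, "z": 0, "roll": 0},
])

```text
time_s: 33.75
tcp_pos: [0.5544, -0.2169, 0.2019]
tcp_rot: [[-0.751, -0.66, 0.0], [-0.66, 0.751, 0.001], [-0.001, 0.001, -1.0]]
ft_force: [0.3, 0.9, -3.8]
opening: 0.283
```

```bash
python3 -c "
from h import *
go(531,-240,93,221.3-360)"
```

```text
t 33.75 tcp [ 554.4 -216.9  201.9] hd -138.7 q7 140.6 F [ 0.3  0.9 -3.8] M [-0.04  0.11 -0.  ] open_mm 24.1
  to (531, -240, 93, -138.7) shift [ 32.9  -2.  108.9] roll 0.001
```

move_arm([
  {"claw": 15, "x": 16, "y": -2, "z": 20, "roll": 0},
  {"claw": 15, "x": 33, "y": -2, "z": 50, "roll": 0},
  {"claw": 15, "x": 33, "y": -2, "z": 80, "roll": 0},
  {"claw": 15, "x": 33, "y": -2, "z": 90, "roll": 0},
  {"claw": 15, "x": 33, "y": -2, "z": 96, "roll": 0},
  {"claw": 15, "x": 34, "y": -2, "z": 102, "roll": 0},
  {"claw": 15, "x": 35, "y": -2, "z": 108, "roll": 0},
], newtons=25)

```text
time_s: 34.45
tcp_pos: [0.5328, -0.2416, 0.0965]
tcp_rot: [[-0.75, -0.661, 0.006], [-0.661, 0.75, -0.001], [-0.004, -0.005, -1.0]]
ft_force: [4.1, 3.3, 3.3]
opening: 0.276
```

```bash
python3 -c "
from h import *
go(524,-246.6,76,221.3-360);feel()"
```

```text
t 34.45 tcp [ 532.8 -241.6   96.5] hd -138.6 q7 141.4 F [4.1 3.3 3.3] M [ 0.38 -0.33  0.09] open_mm 23.6
  to (524, -247, 76, -138.7) shift [10.   2.1 20.5] roll 0.002
t 34.45 tcp [ 532.8 -241.6   96.5] hd -138.6 q7 141.4 F [4.1 3.3 3.3] M [ 0.38 -0.33  0.09] open_mm 23.6
tool-axes F [-5.24 -0.26 -3.29] M [-0.067 -0.505 -0.089] => com x ~mm -153.7
```

move_arm([
  {"claw": 15, "x": 2, "y": 1, "z": 6, "roll": 0},
  {"claw": 15, "x": 4, "y": 1, "z": 11, "roll": 0},
  {"claw": 15, "x": 7, "y": 1, "z": 16, "roll": 0},
  {"claw": 15, "x": 9, "y": 1, "z": 20, "roll": 0},
  {"claw": 15, "x": 9, "y": 1, "z": 20, "roll": 0},
], newtons=20)

```text
time_s: 34.95
tcp_pos: [0.5272, -0.2451, 0.079]
tcp_rot: [[-0.75, -0.662, 0.009], [-0.662, 0.75, 0.0], [-0.007, -0.006, -1.0]]
ft_force: [2.1, 9.0, 17.7]
opening: 0.282
```

```bash
python3 -c "
from h import *
go(524,-246.6,76,221.3-360);feel()"
```

```text
t 34.95 tcp [ 527.2 -245.1   79. ] hd -138.6 q7 141.7 F [ 2.1  9.  17.7] M [ 1.75  0.06 -0.05] open_mm 24.1
  to (524, -247, 76, -138.7) shift [3.4 1.  3. ] roll 0.002
t 34.95 tcp [ 527.2 -245.1   79. ] hd -138.6 q7 141.7 F [ 2.1  9.  17.7] M [ 1.75  0.06 -0.05] open_mm 24.1
tool-axes F [ -7.63   5.27 -17.64] M [-1.352 -1.117  0.07 ] => com x ~mm -63.3
```

move_arm([
  {"claw": 24, "x": 0, "y": 0, "z": 0, "roll": 0},
  {"claw": 34, "x": 0, "y": 0, "z": 0, "roll": 0},
  {"claw": 40, "x": 0, "y": 0, "z": 0, "roll": 0},
  {"claw": 40, "x": 0, "y": 0, "z": 0, "roll": 0},
  {"claw": 40, "x": 0, "y": 0, "z": -20, "roll": 0},
  {"claw": 40, "x": 0, "y": 0, "z": -60, "roll": 0},
  {"claw": 40, "x": 0, "y": 0, "z": -110, "roll": 0},
  {"claw": 40, "x": -50, "y": 0, "z": -180, "roll": 0},
  {"claw": 40, "x": -100, "y": 0, "z": -240, "roll": 0},
  {"claw": 40, "x": -100, "y": 0, "z": -290, "roll": 0},
])

```text
time_s: 35.95
tcp_pos: [0.5811, -0.195, 0.3109]
tcp_rot: [[-0.751, -0.66, -0.001], [-0.66, 0.751, 0.001], [0.0, 0.001, -1.0]]
ft_force: [0.1, 0.7, 0.7]
opening: 0.469
```

```bash
cat > seat.py <<'E'
from h import *
# expected outline of seated bars (top face z=44 of deck) vs dark mask, per view
T=deckT(*np.load('deck.npy'))
def check(im,n):
    dark=(im.max(2)<60).astype(np.uint8)
    for y in(-70,0,70):
        r=[]
        for zt in(44,60): # seated top / 16 mm too high
            P=np.array([(x,y+w,zt) for x in np.linspace(-58,46,27) for w in(-8,-4,0,4,8)])
            u=proj(n,dk(T,P)).round().astype(int);r.append(round(float(dark[u[:,1],u[:,0]].mean()),2))
        # lateral profile at mid and at both ends
        prof=[]
        for x in(-50,-6,35):
            P=np.array([(x,y+w,44) for w in range(-30,31,2)]);u=proj(n,dk(T,P)).round().astype(int)
            prof.append(''.join('#' if v else '.' for v in dark[u[:,1],u[:,0]]))
        print(n,y,r,prof)
E
python3 -c "
from seat import *
state()
check(snap('s18','scene'),'scene')
check(snap('t18'),'top')"
```

```text
t 35.95 tcp [ 581.1 -195.   310.9] hd -138.7 q7 137.9 F [0.1 0.7 0.7] M [ 0.05 -0.02 -0.04] open_mm 40.1
scene -70 [0.99, 0.92] ['....####################.......', '###############################', '...##.#####################....']
scene 0 [0.97, 0.87] ['########################.......', '###############################', '.##...###################......']
scene 70 [0.99, 0.84] ['...#####################.......', '########################.......', '.....####################......']
top -70 [1.0, 0.93] ['.......#################.......', '###############################', '###############################']
top 0 [1.0, 0.93] ['......#################........', '############################.#.', '###############################']
top 70 [0.98, 0.98] ['......##################...####', '#######################....#...', '###############################']
```

move_arm([
  {"claw": 0, "x": 0, "y": 0, "z": -30, "roll": 0.14},
  {"claw": 0, "x": 0, "y": 0, "z": -60, "roll": 0.28},
  {"claw": 0, "x": 0, "y": 0, "z": -80, "roll": 0.42},
  {"claw": 0, "x": 0, "y": 0, "z": -80, "roll": 0.56},
  {"claw": 0, "x": 0, "y": 0, "z": -80, "roll": 0.7},
  {"claw": 0, "x": 0, "y": 0, "z": -80, "roll": 0.84},
  {"claw": 0, "x": 0, "y": 0, "z": -80, "roll": 0.98},
  {"claw": 0, "x": 0, "y": 0, "z": -80, "roll": 1.12},
  {"claw": 0, "x": 0, "y": 0, "z": -80, "roll": 1.26},
  {"claw": 0, "x": 0, "y": 0, "z": -80, "roll": 1.4},
  {"claw": 0, "x": 0, "y": 0, "z": -80, "roll": 1.54},
  {"claw": 0, "x": 0, "y": 0, "z": -80, "roll": 1.68},
])

```text
time_s: 37.25
tcp_pos: [0.5804, -0.1974, 0.3892]
tcp_rot: [[-0.568, 0.823, -0.001], [0.823, 0.568, -0.0], [0.001, -0.001, -1.0]]
ft_force: [-0.0, 0.5, -0.4]
opening: 0.003
```

move_arm([
  {"claw": 0, "x": 0, "y": 0, "z": 0, "roll": 0.14},
  {"claw": 0, "x": 0, "y": 0, "z": 0, "roll": 0.28},
  {"claw": 0, "x": 0, "y": 0, "z": 0, "roll": 0.42},
  {"claw": 0, "x": 0, "y": 0, "z": 0, "roll": 0.56},
  {"claw": 0, "x": 0, "y": 0, "z": 0, "roll": 0.7},
  {"claw": 0, "x": 0, "y": 0, "z": 0, "roll": 0.84},
  {"claw": 0, "x": 0, "y": 0, "z": 0, "roll": 0.98},
  {"claw": 0, "x": 0, "y": 0, "z": 0, "roll": 1.12},
  {"claw": 0, "x": 0, "y": 0, "z": 0, "roll": 1.26},
  {"claw": 0, "x": 0, "y": 0, "z": 0, "roll": 1.4},
  {"claw": 0, "x": 0, "y": 0, "z": 0, "roll": 1.46},
  {"claw": 0, "x": 0, "y": 0, "z": 0, "roll": 1.46},
])

```text
time_s: 38.45
tcp_pos: [0.5804, -0.1972, 0.3893]
tcp_rot: [[0.752, 0.66, -0.001], [0.66, -0.752, -0.0], [-0.001, -0.001, -1.0]]
ft_force: [0.6, 0.0, 0.2]
opening: 0.002
```

```bash
python3 -c "
from seat import *
uh=np.array([-.7507,-.6606]);o=np.array([509.5,-259.1])
def at(D): return o-uh*D
for D in(-110,): go(*at(D),390,41.3)
for e in(90,75,60,45,30,15,0,-15,-30):
    r=np.radians(e);d=np.array([np.cos(r),np.sin(r)]);n=np.array([-np.sin(r),np.cos(r)])
    C=np.array([-48.6,160.8])+145*d+8*n;c=C-[11,0] if e>=0 else C+[11,0]
    print(e,'tip',np.round(c,0),'TCP xy',np.round(at(c[0])),'TCPz',round(c[1]-20))
check(snap('s19','scene'),'scene')
"
```

```text
t 38.45 tcp [ 580.4 -197.2  389.3] hd 41.3 q7 -36.8 F [0.6 0.  0.2] M [-0.01 -0.02  0.02] open_mm 0.2
  to (427, -332, 390, 41.3) shift [-2.041e+02 -1.000e-01 -4.000e-01] roll -0.0
90 tip [-68. 306.] TCP xy [ 459. -304.] TCPz 286
75 tip [-30. 303.] TCP xy [ 487. -279.] TCPz 283
60 tip [  6. 290.] TCP xy [ 514. -255.] TCPz 270
45 tip [ 37. 269.] TCP xy [ 537. -234.] TCPz 249
30 tip [ 62. 240.] TCP xy [ 556. -218.] TCPz 220
15 tip [ 78. 206.] TCP xy [ 568. -207.] TCPz 186
0 tip [ 85. 169.] TCP xy [ 574. -203.] TCPz 149
-15 tip [105. 131.] TCP xy [ 588. -190.] TCPz 111
-30 tip [92. 95.] TCP xy [ 579. -198.] TCPz 75
scene -70 [0.99, 0.93] ['....####################.......', '###############################', '...##.#####################....']
scene 0 [0.97, 0.87] ['########################.......', '###############################', '......###################......']
scene 70 [0.99, 0.84] ['...#####################.......', '########################.......', '.....####################......']
```

move_arm([
  {"claw": 0, "x": -50, "y": 0, "z": 0, "roll": 0},
  {"claw": 0, "x": -100, "y": 0, "z": 0, "roll": 0},
  {"claw": 0, "x": -150, "y": 0, "z": 0, "roll": 0},
  {"claw": 0, "x": -204, "y": 0, "z": 0, "roll": 0},
  {"claw": 0, "x": -204, "y": 0, "z": 0, "roll": 0},
  {"claw": 0, "x": -204, "y": 0, "z": 35, "roll": 0},
  {"claw": 0, "x": -204, "y": 0, "z": 70, "roll": 0},
  {"claw": 0, "x": -204, "y": 0, "z": 105, "roll": 0},
  {"claw": 0, "x": -204, "y": 0, "z": 105, "roll": 0},
])

```text
time_s: 39.4
tcp_pos: [0.4251, -0.3294, 0.2799]
tcp_rot: [[0.75, 0.661, -0.008], [0.661, -0.75, 0.006], [-0.002, -0.01, -1.0]]
ft_force: [-1.0, 0.1, -0.1]
opening: 0.005
```

```bash
cat >> h.py <<'E'
def DW():
    p,R=state();v=p[:2]-np.array([509.5,-259.1]);print("D",round(float(-v@np.array([-.7507,-.6606])),1),"yd",round(float(v@np.array([.6606,-.7507])),1),"tipz",round(p[2]+20,1))
E
python3 -c "
from h import *
DW()"
```

```text
t 39.4 tcp [ 425.1 -329.4  279.9] hd 41.4 q7 -14.7 F [-1.   0.1 -0.1] M [0.03 0.01 0.02] open_mm 0.4
D -109.8 yd -3.0 tipz 299.9
```

move_arm([
  {"claw": 0, "x": 22, "y": 0, "z": 0, "roll": 0},
  {"claw": 0, "x": 42, "y": 0, "z": 0, "roll": 0},
  {"claw": 0, "x": 55, "y": 0, "z": -1, "roll": 0},
  {"claw": 0, "x": 68, "y": 0, "z": -1, "roll": 0},
  {"claw": 0, "x": 82, "y": 0, "z": 0, "roll": 0},
  {"claw": 0, "x": 95, "y": 0, "z": 3, "roll": 0},
  {"claw": 0, "x": 107, "y": 0, "z": 6, "roll": 0},
  {"claw": 0, "x": 119, "y": 0, "z": 10, "roll": 0},
  {"claw": 0, "x": 130, "y": 0, "z": 16, "roll": 0},
  {"claw": 0, "x": 141, "y": 0, "z": 23, "roll": 0},
  {"claw": 0, "x": 150, "y": 0, "z": 31, "roll": 0},
  {"claw": 0, "x": 150, "y": 0, "z": 31, "roll": 0},
])

```text
time_s: 40.6
tcp_pos: [0.5412, -0.2295, 0.2527]
tcp_rot: [[0.749, 0.663, -0.001], [0.663, -0.749, 0.002], [0.001, -0.002, -1.0]]
ft_force: [-0.4, 0.3, -0.0]
opening: -0.002
```

```bash
python3 -c "
from h import *
DW();snap('s20','scene');i=cv2.imread('pics/s20.png');j=cv2.imread('pics/s19.png')
# frame free-corner: bright grey low-sat pixels, report bbox
for k in(j,i):
    h=cv2.cvtColor(k,cv2.COLOR_BGR2HSV)[30:200,150:300];m=((h[...,1]<40)&(h[...,2]>85)).astype(np.uint8)
    n,l,s,c=cv2.connectedComponentsWithStats(m);print([s[q].tolist() for q in range(1,n) if s[q,4]>80])"
```

```text
t 40.6 tcp [ 541.2 -229.5  252.7] hd 41.5 q7 -31.6 F [-0.4  0.3 -0. ] M [-0.02  0.01  0.02] open_mm -0.1
D 43.4 yd -1.3 tipz 272.7
[[16, 22, 92, 76, 1590]]
[[13, 48, 81, 12, 206], [29, 58, 65, 12, 154], [38, 70, 63, 10, 124]]
```

```bash
python3 -c "
from seat import *
def fp(e,s,y,n=8):
    # deck coords of frame point: theta=e+30 
    t=np.radians(e+30);return (85-s*np.cos(t)-n*np.sin(t)*(-1)*(-1) ,y,50+s*np.sin(t)+n*np.cos(t)) if 0 else (85-s*np.cos(t)+n*np.sin(t),y,50+s*np.sin(t)+n*np.cos(t))
for e in(90,60,50,45,40,30,20,10,0,-30):
    print(e,proj('scene',dk(T,[fp(e,162,115),fp(e,162,-115),fp(e,138,115),fp(e,138,-115)])).round(0).tolist())
"
```

```text
90 [[184.0, 53.0], [256.0, 60.0], [185.0, 61.0], [256.0, 68.0]]
60 [[172.0, 68.0], [246.0, 76.0], [175.0, 73.0], [247.0, 82.0]]
50 [[169.0, 76.0], [243.0, 85.0], [172.0, 80.0], [245.0, 89.0]]
45 [[167.0, 80.0], [241.0, 89.0], [171.0, 84.0], [244.0, 93.0]]
40 [[166.0, 85.0], [240.0, 94.0], [170.0, 87.0], [243.0, 97.0]]
30 [[164.0, 94.0], [238.0, 104.0], [168.0, 95.0], [241.0, 105.0]]
20 [[163.0, 104.0], [237.0, 115.0], [167.0, 104.0], [240.0, 114.0]]
10 [[163.0, 114.0], [236.0, 125.0], [167.0, 112.0], [239.0, 122.0]]
0 [[164.0, 123.0], [236.0, 135.0], [168.0, 120.0], [239.0, 130.0]]
-30 [[170.0, 144.0], [240.0, 156.0], [173.0, 138.0], [242.0, 149.0]]
```

move_arm([
  {"claw": 0, "x": 9, "y": 0, "z": 9, "roll": 0},
  {"claw": 0, "x": 16, "y": 0, "z": 19, "roll": 0},
  {"claw": 0, "x": 22, "y": 0, "z": 29, "roll": 0},
  {"claw": 0, "x": 28, "y": 0, "z": 40, "roll": 0},
  {"claw": 0, "x": 34, "y": 0, "z": 51, "roll": 0},
  {"claw": 0, "x": 40, "y": 0, "z": 63, "roll": 0},
  {"claw": 0, "x": 43, "y": 0, "z": 75, "roll": 0},
  {"claw": 0, "x": 46, "y": 0, "z": 87, "roll": 0},
  {"claw": 0, "x": 49, "y": 0, "z": 99, "roll": 0},
  {"claw": 0, "x": 51, "y": 0, "z": 111, "roll": 0},
  {"claw": 0, "x": 52, "y": 0, "z": 123, "roll": 0},
  {"claw": 0, "x": 53, "y": 0, "z": 135, "roll": 0},
])

```text
time_s: 41.85
tcp_pos: [0.5796, -0.1976, 0.118]
tcp_rot: [[0.751, 0.66, -0.001], [0.66, -0.751, -0.001], [-0.001, -0.0, -1.0]]
ft_force: [-2.0, -1.0, 2.2]
opening: 0.001
```

```bash
python3 -c "
from h import *
DW();snap('s21','scene');i=cv2.imread('pics/s21.png')
h=cv2.cvtColor(i,cv2.COLOR_BGR2HSV)[30:200,150:300];m=((h[...,1]<40)&(h[...,2]>85)).astype(np.uint8)
n,l,s,c=cv2.connectedComponentsWithStats(m);print([(s[q][:2]+[150,30]).tolist()+s[q][2:].tolist() for q in range(1,n) if s[q,4]>40])"
```

```text
t 41.85 tcp [ 579.6 -197.6  118. ] hd 41.3 q7 -38.7 F [-2.  -1.   2.2] M [-0.23  0.22  0.04] open_mm 0.1
D 93.2 yd 0.1 tipz 138.0
[[161, 105, 97, 39, 1326]]
```

move_arm([
  {"claw": 0, "x": 0, "y": 0, "z": 12, "roll": 0},
  {"claw": 0, "x": 0, "y": 0, "z": 24, "roll": 0},
  {"claw": 0, "x": -1, "y": 0, "z": 32, "roll": 0},
  {"claw": 0, "x": -2, "y": 0, "z": 38, "roll": 0},
])

```text
time_s: 42.3
tcp_pos: [0.5785, -0.1982, 0.0803]
tcp_rot: [[0.751, 0.661, -0.0], [0.661, -0.751, 0.0], [0.0, -0.0, -1.0]]
ft_force: [-0.1, 0.6, 1.6]
opening: 0.001
```

```bash
python3 -c "
from h import *
DW()"
```

```text
t 42.3 tcp [ 578.5 -198.2   80.3] hd 41.4 q7 -39.2 F [-0.1  0.6  1.6] M [-0.02  0.06  0.04] open_mm 0.1
D 92.0 yd -0.2 tipz 100.3
```

move_arm([
  {"claw": 0, "x": 0, "y": 0, "z": 3, "roll": 0},
  {"claw": 0, "x": 0, "y": 0, "z": 6, "roll": 0},
  {"claw": 0, "x": 0, "y": 0, "z": 6, "roll": 0},
])

```text
time_s: 42.6
tcp_pos: [0.5788, -0.198, 0.075]
tcp_rot: [[0.75, 0.661, 0.0], [0.661, -0.75, 0.0], [0.0, 0.0, -1.0]]
ft_force: [-0.7, -0.7, 1.0]
opening: -0.001
```

move_arm([
  {"claw": 0, "x": 0, "y": 0, "z": 2, "roll": 0},
  {"claw": 0, "x": 0, "y": 0, "z": 4, "roll": 0},
  {"claw": 0, "x": 0, "y": 0, "z": 4, "roll": 0},
])

```text
time_s: 42.9
tcp_pos: [0.5788, -0.1983, 0.0712]
tcp_rot: [[0.751, 0.661, 0.0], [0.661, -0.751, -0.0], [0.0, 0.0, -1.0]]
ft_force: [0.1, -0.4, 0.4]
opening: 0.003
```

move_arm([
  {"claw": 0, "x": 0, "y": 0, "z": 2, "roll": 0},
  {"claw": 0, "x": 0, "y": 0, "z": 4, "roll": 0},
  {"claw": 0, "x": 0, "y": 0, "z": 4, "roll": 0},
])

```text
time_s: 43.2
tcp_pos: [0.5786, -0.1983, 0.0669]
tcp_rot: [[0.751, 0.661, -0.0], [0.661, -0.751, -0.0], [-0.0, 0.0, -1.0]]
ft_force: [-0.2, -0.6, 0.8]
opening: 0.002
```

```bash
python3 -c "
from h import *
DW();snap('s22','scene');i=cv2.imread('pics/s22.png')
h=cv2.cvtColor(i,cv2.COLOR_BGR2HSV)[30:200,150:300];m=((h[...,1]<40)&(h[...,2]>85)).astype(np.uint8)
n,l,s,c=cv2.connectedComponentsWithStats(m);print([(s[q][:2]+[150,30]).tolist()+s[q][2:].tolist() for q in range(1,n) if s[q,4]>40])"
```

```text
t 43.2 tcp [ 578.6 -198.3   66.9] hd 41.4 q7 -39.5 F [-0.2 -0.6  0.8] M [-0.   -0.07  0.02] open_mm 0.1
D 92.0 yd 0.0 tipz 86.9
[[166, 97, 19, 31, 82], [167, 101, 91, 56, 1535]]
```

move_arm([
  {"claw": 0, "x": 0, "y": 0, "z": 2, "roll": 0},
  {"claw": 0, "x": 0, "y": 0, "z": 4, "roll": 0},
  {"claw": 0, "x": 0, "y": 0, "z": 4, "roll": 0},
])

```text
time_s: 43.55
tcp_pos: [0.5796, -0.198, 0.0646]
tcp_rot: [[0.75, 0.661, 0.002], [0.661, -0.75, -0.0], [0.001, 0.001, -1.0]]
ft_force: [-0.6, 0.0, 7.5]
opening: 0.002
```

move_arm([
  {"claw": 0, "x": 0, "y": 0, "z": 2, "roll": 0},
  {"claw": 0, "x": 0, "y": 0, "z": 3, "roll": 0},
  {"claw": 0, "x": 0, "y": 0, "z": 3, "roll": 0},
])

```text
time_s: 43.85
tcp_pos: [0.5809, -0.1977, 0.0637]
tcp_rot: [[0.75, 0.661, 0.004], [0.661, -0.75, -0.001], [0.003, 0.004, -1.0]]
ft_force: [-2.2, 2.3, 15.9]
opening: 0.001
```

move_arm([
  {"claw": 0, "x": 0, "y": 0, "z": -40, "roll": 0},
  {"claw": 36, "x": 0, "y": 0, "z": -90, "roll": 0},
  {"claw": 36, "x": 0, "y": 0, "z": -130, "roll": 0},
  {"claw": 36, "x": 0, "y": 0, "z": -130, "roll": 0},
])

```text
time_s: 44.25
tcp_pos: [0.5823, -0.1989, 0.197]
tcp_rot: [[0.751, 0.661, 0.01], [0.661, -0.751, -0.004], [0.005, 0.01, -1.0]]
ft_force: [-0.0, -0.0, 0.2]
opening: 0.419
```

```bash
python3 -c "
from h import *
DW();go(468,-102,150,41.3)
snap('t23');i=snap('s23','scene')
h=cv2.cvtColor(i,cv2.COLOR_BGR2HSV)[30:200,150:300];m=((h[...,1]<40)&(h[...,2]>85)).astype(np.uint8)
n,l,s,c=cv2.connectedComponentsWithStats(m);print([(s[q][:2]+[150,30]).tolist()+s[q][2:].tolist() for q in range(1,n) if s[q,4]>40])"
```

```text
t 44.25 tcp [ 582.3 -198.9  197. ] hd 41.4 q7 -37.4 F [-0.  -0.   0.2] M [-0.03 -0.04  0.04] open_mm 35.8
D 94.4 yd 2.9 tipz 217.0
t 44.25 tcp [ 582.3 -198.9  197. ] hd 41.4 q7 -37.4 F [-0.  -0.   0.2] M [-0.03 -0.04  0.04] open_mm 35.8
  to (468, -102, 150, 41.3) shift [ -22.  -148.7   45.4] roll 0.001
[[166, 98, 92, 60, 1968], [193, 103, 11, 7, 60]]
```

move_arm([
  {"claw": 36, "x": -8, "y": -50, "z": 0, "roll": 0},
  {"claw": 36, "x": -15, "y": -100, "z": 10, "roll": 0},
  {"claw": 36, "x": -22, "y": -149, "z": 30, "roll": 0},
  {"claw": 36, "x": -22, "y": -149, "z": 45, "roll": 0},
  {"claw": 36, "x": -22, "y": -149, "z": 45, "roll": 0},
  {"claw": 36, "x": -22, "y": -149, "z": 45, "roll": 0},
])

```text
time_s: 44.95
tcp_pos: [0.4632, -0.1014, 0.1444]
tcp_rot: [[0.751, 0.66, -0.002], [0.66, -0.751, 0.0], [-0.001, -0.001, -1.0]]
ft_force: [0.4, 0.4, 0.3]
opening: 0.424
```

```bash
python3 -c "
from h import *
go(468.5,-102,98,41.3)"
```

```text
t 44.95 tcp [ 463.2 -101.4  144.4] hd 41.3 q7 -39.5 F [0.4 0.4 0.3] M [-0.02 -0.02 -0.  ] open_mm 36.2
  to (468, -102, 98, 41.3) shift [ 3.6  4.  46.4] roll 0.0
```

move_arm([
  {"claw": 36, "x": 4, "y": 4, "z": 15, "roll": 0},
  {"claw": 36, "x": 4, "y": 4, "z": 30, "roll": 0},
  {"claw": 36, "x": 4, "y": 4, "z": 40, "roll": 0},
  {"claw": 36, "x": 4, "y": 4, "z": 47, "roll": 0},
  {"claw": 20, "x": 4, "y": 4, "z": 47, "roll": 0},
  {"claw": 20, "x": 4, "y": 4, "z": 47, "roll": 0},
  {"claw": 20, "x": 4, "y": 4, "z": 47, "roll": 0},
])

```text
time_s: 45.65
tcp_pos: [0.4699, -0.1015, 0.0989]
tcp_rot: [[0.751, 0.661, 0.001], [0.661, -0.751, -0.0], [0.001, 0.001, -1.0]]
ft_force: [0.1, -0.7, 0.3]
opening: 0.236
```

```bash
python3 -c "
from h import *
go(468.5,-102,98,41.3)"
```

```text
t 45.65 tcp [ 469.9 -101.5   98.9] hd 41.3 q7 -41.3 F [ 0.1 -0.7  0.3] M [-0.03  0.02 -0.03] open_mm 20.2
  to (468, -102, 98, 41.3) shift [-1.4 -0.5  0.9] roll 0.001
```

move_arm([
  {"claw": 20, "x": -1, "y": 0, "z": 0, "roll": -0.14},
  {"claw": 20, "x": -1, "y": 0, "z": 0, "roll": -0.28},
  {"claw": 20, "x": -1, "y": 0, "z": 0, "roll": -0.42},
  {"claw": 20, "x": -1, "y": 0, "z": 0, "roll": -0.56},
  {"claw": 20, "x": -1, "y": 0, "z": 0, "roll": -0.7},
  {"claw": 20, "x": -1, "y": 0, "z": 0, "roll": -0.84},
  {"claw": 20, "x": -1, "y": 0, "z": 0, "roll": -0.98},
  {"claw": 20, "x": -1, "y": 0, "z": 0, "roll": -1.12},
  {"claw": 20, "x": -1, "y": 0, "z": 0, "roll": -1.26},
  {"claw": 20, "x": -1, "y": 0, "z": 0, "roll": -1.4},
  {"claw": 20, "x": -1, "y": 0, "z": 0, "roll": -1.54},
  {"claw": 20, "x": -1, "y": 0, "z": 0, "roll": -1.62},
])

```text
time_s: 46.85
tcp_pos: [0.4712, -0.1023, 0.1]
tcp_rot: [[-0.7, 0.714, 0.006], [0.714, 0.7, -0.001], [-0.005, 0.003, -1.0]]
ft_force: [3.6, -0.0, 2.5]
opening: 0.235
```

move_arm([
  {"claw": 20, "x": 0, "y": 0, "z": 0, "roll": 0.04},
  {"claw": 5, "x": 0, "y": 0, "z": 0, "roll": 0.04},
  {"claw": 5, "x": 0, "y": 0, "z": 0, "roll": 0.04},
  {"claw": 5, "x": 0, "y": 0, "z": 0, "roll": 0.04},
  {"claw": 5, "x": 0, "y": 0, "z": 0, "roll": 0.04},
], newtons=20)

```text
time_s: 47.35
tcp_pos: [0.4714, -0.1016, 0.1]
tcp_rot: [[-0.669, 0.744, 0.006], [0.744, 0.669, -0.001], [-0.004, 0.004, -1.0]]
ft_force: [4.4, 1.5, 3.0]
opening: 0.149
```

```bash
python3 -c "
from h import *
state()"
```

```text
t 47.35 tcp [ 471.4 -101.6  100. ] hd 132.0 q7 49.2 F [4.4 1.5 3. ] M [ 0.36 -0.96 -0.08] open_mm 12.7
```

move_arm([
  {"claw": 36, "x": 0, "y": 0, "z": 0, "roll": 0},
  {"claw": 36, "x": 0, "y": 0, "z": 0, "roll": 0},
  {"claw": 36, "x": 0, "y": 0, "z": -30, "roll": 0},
  {"claw": 36, "x": 0, "y": 0, "z": -80, "roll": 0.05},
  {"claw": 36, "x": 0, "y": 0, "z": -120, "roll": 0.19},
  {"claw": 36, "x": 0, "y": 0, "z": -120, "roll": 0.33},
])

```text
time_s: 47.95
tcp_pos: [0.4712, -0.1028, 0.2238]
tcp_rot: [[-0.385, 0.923, 0.008], [0.923, 0.385, -0.004], [-0.007, 0.006, -1.0]]
ft_force: [0.9, -0.4, -0.7]
opening: 0.425
```

```bash
python3 -c "
from h import *
go(660,-320,200,41.3)"
```

```text
t 47.95 tcp [ 471.2 -102.8  223.8] hd 112.6 q7 33.1 F [ 0.9 -0.4 -0.7] M [-0.   -0.02 -0.01] open_mm 36.3
  to (660, -320, 200, 41.3) shift [-273.    90.4   26.1] roll 1.245
```

move_arm([
  {"claw": 36, "x": -39, "y": 13, "z": 0, "roll": 0.14},
  {"claw": 36, "x": -78, "y": 26, "z": 0, "roll": 0.28},
  {"claw": 36, "x": -117, "y": 39, "z": 0, "roll": 0.42},
  {"claw": 36, "x": -156, "y": 52, "z": 0, "roll": 0.56},
  {"claw": 36, "x": -195, "y": 65, "z": 0, "roll": 0.7},
  {"claw": 36, "x": -234, "y": 78, "z": 0, "roll": 0.84},
  {"claw": 36, "x": -273, "y": 90, "z": 0, "roll": 0.98},
  {"claw": 36, "x": -273, "y": 90, "z": 26, "roll": 1.12},
  {"claw": 36, "x": -273, "y": 90, "z": 50, "roll": 1.24},
  {"claw": 36, "x": -273, "y": 90, "z": 75, "roll": 1.24},
  {"claw": 36, "x": -273, "y": 90, "z": 75, "roll": 1.24},
  {"claw": 36, "x": -273, "y": 90, "z": 75, "roll": 1.24},
])

```text
time_s: 49.15
tcp_pos: [0.6572, -0.3182, 0.1427]
tcp_rot: [[0.744, 0.668, -0.002], [0.668, -0.744, 0.0], [-0.001, -0.002, -1.0]]
ft_force: [1.1, 0.4, 0.9]
opening: 0.423
```

```bash
python3 -c "
from h import *
go(660.2,-320,97,41.3)"
```

```text
t 49.15 tcp [ 657.2 -318.2  142.7] hd 41.9 q7 -30.4 F [1.1 0.4 0.9] M [ 0.04 -0.03  0.01] open_mm 36.1
  to (660, -320, 97, 41.3) shift [ 1.1  3.4 45.7] roll 0.011
```

move_arm([
  {"claw": 36, "x": 1, "y": 2, "z": 15, "roll": 0.01},
  {"claw": 36, "x": 1, "y": 2, "z": 30, "roll": 0.01},
  {"claw": 36, "x": 1, "y": 2, "z": 40, "roll": 0.01},
  {"claw": 36, "x": 1, "y": 2, "z": 45, "roll": 0.01},
  {"claw": 20, "x": 1, "y": 2, "z": 45, "roll": 0.01},
  {"claw": 20, "x": 1, "y": 2, "z": 45, "roll": 0.01},
  {"claw": 20, "x": 1, "y": 2, "z": 45, "roll": 0.01},
])

```text
time_s: 49.85
tcp_pos: [0.6605, -0.3192, 0.099]
tcp_rot: [[0.751, 0.661, 0.001], [0.661, -0.751, -0.001], [0.0, 0.001, -1.0]]
ft_force: [0.1, 0.4, 0.2]
opening: 0.236
```

```bash
python3 -c "
from h import *
go(660.2,-320,97,41.3)"
```

```text
t 49.85 tcp [ 660.5 -319.2   99. ] hd 41.4 q7 -31.4 F [0.1 0.4 0.2] M [ 0.03  0.05 -0.05] open_mm 20.2
  to (660, -320, 97, 41.3) shift [-0.8  0.4  2. ] roll 0.001
```

move_arm([
  {"claw": 20, "x": -1, "y": 0, "z": 1, "roll": -0.14},
  {"claw": 20, "x": -1, "y": 0, "z": 1, "roll": -0.28},
  {"claw": 20, "x": -1, "y": 0, "z": 1, "roll": -0.42},
  {"claw": 20, "x": -1, "y": 0, "z": 1, "roll": -0.56},
  {"claw": 20, "x": -1, "y": 0, "z": 1, "roll": -0.7},
  {"claw": 20, "x": -1, "y": 0, "z": 1, "roll": -0.84},
  {"claw": 20, "x": -1, "y": 0, "z": 1, "roll": -0.98},
  {"claw": 20, "x": -1, "y": 0, "z": 1, "roll": -1.12},
  {"claw": 20, "x": -1, "y": 0, "z": 1, "roll": -1.26},
  {"claw": 20, "x": -1, "y": 0, "z": 1, "roll": -1.4},
  {"claw": 20, "x": -1, "y": 0, "z": 1, "roll": -1.54},
  {"claw": 20, "x": -1, "y": 0, "z": 1, "roll": -1.62},
])

```text
time_s: 51.05
tcp_pos: [0.6626, -0.32, 0.0995]
tcp_rot: [[-0.7, 0.714, 0.008], [0.714, 0.7, -0.001], [-0.006, 0.005, -1.0]]
ft_force: [4.9, -1.2, 0.9]
opening: 0.234
```

move_arm([
  {"claw": 20, "x": 0, "y": 0, "z": 0, "roll": 0.04},
  {"claw": 5, "x": 0, "y": 0, "z": 0, "roll": 0.04},
  {"claw": 5, "x": 0, "y": 0, "z": 0, "roll": 0.04},
  {"claw": 5, "x": 0, "y": 0, "z": 0, "roll": 0.04},
  {"claw": 5, "x": 0, "y": 0, "z": 0, "roll": 0.04},
], newtons=20)

```text
time_s: 51.55
tcp_pos: [0.6626, -0.3189, 0.0996]
tcp_rot: [[-0.668, 0.744, 0.007], [0.744, 0.668, -0.001], [-0.005, 0.005, -1.0]]
ft_force: [5.6, 0.9, 1.5]
opening: 0.154
```

```bash
python3 -c "
from h import *
state()"
```

```text
t 51.55 tcp [ 662.6 -318.9   99.6] hd 131.9 q7 53.2 F [5.6 0.9 1.5] M [ 0.18 -1.03 -0.19] open_mm 13.1
```

Release, lift, then move clear towards the front for a final look.

move_arm([
  {"claw": 36, "x": 0, "y": 0, "z": 0, "roll": 0},
  {"claw": 36, "x": 0, "y": 0, "z": 0, "roll": 0},
  {"claw": 36, "x": 0, "y": 0, "z": -30, "roll": 0},
  {"claw": 36, "x": 0, "y": 0, "z": -80, "roll": 0},
  {"claw": 36, "x": 0, "y": 0, "z": -130, "roll": 0},
  {"claw": 36, "x": 45, "y": 0, "z": -150, "roll": 0},
  {"claw": 36, "x": 90, "y": 0, "z": -150, "roll": 0},
  {"claw": 36, "x": 135, "y": 30, "z": -150, "roll": 0},
  {"claw": 36, "x": 180, "y": 60, "z": -150, "roll": 0},
  {"claw": 36, "x": 225, "y": 90, "z": -150, "roll": 0},
  {"claw": 36, "x": 270, "y": 90, "z": -150, "roll": 0},
  {"claw": 36, "x": 310, "y": 90, "z": -150, "roll": 0},
])

```text
time_s: 52.75
tcp_pos: [0.518, -0.0259, 0.2469]
tcp_rot: [[-0.669, 0.743, -0.001], [0.743, 0.669, 0.001], [0.001, -0.0, -1.0]]
ft_force: [0.6, 0.5, 0.8]
opening: 0.42
```

```bash
python3 -c "
from h import *
state();a=snap('t30');b=snap('s30','scene')
A=cv2.resize(a[110:270,300:460],(400,400),interpolation=2);B=cv2.resize(b[70:200,150:280],(400,400),interpolation=2)
cv2.imwrite('pics/fin.png',np.hstack([A,B]));print(bars(a))"
```

```text
t 52.75 tcp [518.  -25.9 246.9] hd 132.0 q7 39.9 F [0.6 0.5 0.8] M [-0.    0.01  0.07] open_mm 35.9
[]
```

View pics/fin.png

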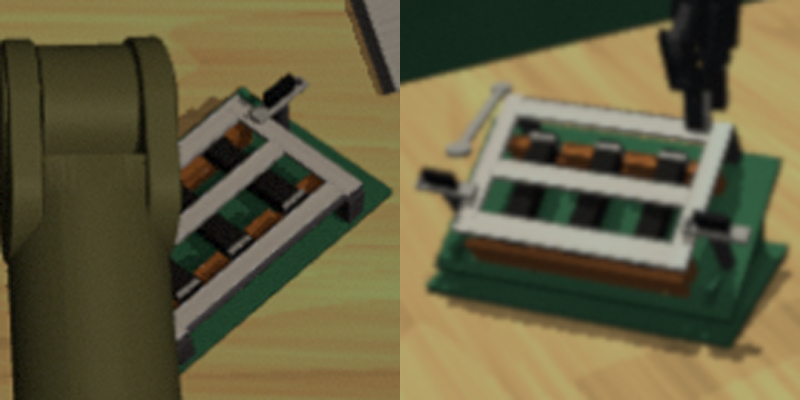

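```bash
python3 -c "
from seat import *
def ond(n,uv,z):
    c,d=ray(n,uv);c=T[0].T@(c-T[1]);d=d@T[0];return (c+d*((z/1e3-c[2])/d[:,2])[:,None])*1e3
S=lambda l:[((u-400)/3.077+150,v/3.077+70) for u,v in l]
Tp=lambda l:[(u/2.5+300,v/2.5+110) for u,v in l]
for n,l in(('a',[(422,175),(458,186)]),('b',[(692,218),(732,228)])):
    p=ond('scene',S(l),90);d=p[0]-p[1];print(n,p.round(),np.degrees(np.arctan2(d[1],d[0]))%180)
p=ond('top',Tp([(264,103),(297,80)]),90);d=p[1]-p[0];print('a top',p.round(),np.degrees(np.arctan2(d[1],d[0]))%180)
b=cv2.imread('pics/s30.png')
for y in(145,-145):
  for ang in(60,70,75,80,85,90,95,100):
    r=np.radians(ang);P=[(-35+k*np.cos(r),y+k*np.sin(r),92) for k in np.linspace(-17,17,18)];u=proj('scene',dk(T,P)).round().astype(int);print(y,ang,(b.max(2)[u[:,1],u[:,0]]<55).sum(),end=' | ')
  print()
f=[proj('scene',dk(T,[(85-162,w,58)])).round(1)[0] for w in(115,-115)];print('closed corners crop', [((q-[150,70])*3.077+[400,0]).round().tolist() for q in f])
"
```

```text
a [[-41. 162.  90.]
 [-47. 119.  90.]] 82.29098398787782
b [[ -41. -127.   90.]
 [ -45. -168.   90.]] 84.9556657684965
a top [[-32. 121.  90.]
 [-28. 163.  90.]] 84.33339502999979
145 60 9 | 145 70 8 | 145 75 7 | 145 80 6 | 145 85 3 | 145 90 3 | 145 95 4 | 145 100 10 | 
-145 60 13 | -145 70 13 | -145 75 13 | -145 80 14 | -145 85 16 | -145 90 18 | -145 95 17 | -145 100 16 | 
closed corners crop [[462.0, 229.0], [676.0, 266.0]]
```

Final look: the frame is shut, all three bars are in their notches, and both buttons are across. The buttons measure about 83–86°, so I'll press each one onto its 90° stop.

```bash
python3 -c "
from h import *
go(470,-102,150,132);go(470,-102,98,132)"
```

```text
t 52.85 tcp [516.  -22.5 247.7] hd 132.4 q7 40.0 F [ 0.3 -0.2 -0.1] M [-0.    0.02 -0.03] open_mm 35.9
  to (470, -102, 150, 132) shift [-27.7 -87.3  97.9] roll 0.007
t 52.85 tcp [516.  -22.5 247.7] hd 132.4 q7 40.0 F [ 0.3 -0.2 -0.1] M [-0.    0.02 -0.03] open_mm 35.9
  to (470, -102, 98, 132) shift [-27.6 -87.2 149.9] roll 0.007
```

move_arm([
  {"claw": 36, "x": -14, "y": -44, "z": 0, "roll": 0},
  {"claw": 36, "x": -28, "y": -87, "z": 20, "roll": 0},
  {"claw": 36, "x": -28, "y": -87, "z": 60, "roll": 0},
  {"claw": 36, "x": -28, "y": -87, "z": 98, "roll": 0},
  {"claw": 36, "x": -28, "y": -87, "z": 98, "roll": 0},
  {"claw": 36, "x": -28, "y": -87, "z": 98, "roll": 0},
])

```text
time_s: 53.45
tcp_pos: [0.4732, -0.1079, 0.1497]
tcp_rot: [[-0.668, 0.744, -0.001], [0.744, 0.668, 0.0], [0.001, -0.0, -1.0]]
ft_force: [0.6, -0.7, 0.9]
opening: 0.421
```

```bash
python3 -c "
from h import *
go(470,-102,98,132)"
```

```text
t 53.45 tcp [ 473.2 -107.9  149.7] hd 131.9 q7 50.6 F [ 0.6 -0.7  0.9] M [-0.01 -0.07  0.01] open_mm 36.0
  to (470, -102, 98, 132) shift [ 6.5  1.6 51.7] roll -0.002
```

move_arm([
  {"claw": 36, "x": 6, "y": 1, "z": 20, "roll": 0},
  {"claw": 36, "x": 6, "y": 1, "z": 40, "roll": 0},
  {"claw": 36, "x": 6, "y": 1, "z": 52, "roll": 0},
  {"claw": 36, "x": 6, "y": 1, "z": 52, "roll": 0},
  {"claw": 14, "x": 6, "y": 1, "z": 52, "roll": 0},
  {"claw": 14, "x": 6, "y": 1, "z": 52, "roll": 0},
  {"claw": 14, "x": 6, "y": 1, "z": 52, "roll": -0.06},
  {"claw": 14, "x": 6, "y": 1, "z": 52, "roll": -0.12},
  {"claw": 14, "x": 6, "y": 1, "z": 52, "roll": -0.18},
  {"claw": 14, "x": 6, "y": 1, "z": 52, "roll": -0.24},
  {"claw": 14, "x": 6, "y": 1, "z": 52, "roll": -0.28},
  {"claw": 14, "x": 6, "y": 1, "z": 52, "roll": -0.28},
], newtons=20)

```text
time_s: 54.65
tcp_pos: [0.4723, -0.1026, 0.0992]
tcp_rot: [[-0.846, 0.533, 0.005], [0.533, 0.846, -0.0], [-0.004, 0.002, -1.0]]
ft_force: [2.1, 1.3, 6.0]
opening: 0.167
```

```bash
python3 -c "
from h import *
state()"
```

```text
t 54.65 tcp [ 472.3 -102.6   99.2] hd 147.8 q7 63.9 F [2.1 1.3 6. ] M [ 0.25 -0.4  -1.22] open_mm 14.3
```

move_arm([
  {"claw": 36, "x": 0, "y": 0, "z": 0, "roll": 0},
  {"claw": 36, "x": 0, "y": 0, "z": 0, "roll": 0},
  {"claw": 36, "x": 0, "y": 0, "z": 0, "roll": 0},
  {"claw": 36, "x": 0, "y": 0, "z": -40, "roll": 0},
  {"claw": 36, "x": 0, "y": 0, "z": -90, "roll": 0.14},
  {"claw": 36, "x": 0, "y": 0, "z": -120, "roll": 0.27},
  {"claw": 36, "x": 0, "y": 0, "z": -120, "roll": 0.27},
])

```text
time_s: 55.35
tcp_pos: [0.4724, -0.1031, 0.2214]
tcp_rot: [[-0.674, 0.739, 0.006], [0.739, 0.674, -0.004], [-0.007, 0.002, -1.0]]
ft_force: [0.4, 0.7, -0.5]
opening: 0.422
```

```bash
python3 -c "
from h import *
go(661,-320,150,132)"
```

```text
t 55.35 tcp [ 472.4 -103.1  221.4] hd 132.4 q7 53.1 F [ 0.4  0.7 -0.5] M [0.01 0.02 0.01] open_mm 36.0
  to (661, -320, 150, 132) shift [-286.9   -6.9   73.3] roll 0.006
```

move_arm([
  {"claw": 36, "x": -48, "y": -1, "z": 0, "roll": 0},
  {"claw": 36, "x": -96, "y": -2, "z": 0, "roll": 0},
  {"claw": 36, "x": -144, "y": -3, "z": 0, "roll": 0},
  {"claw": 36, "x": -192, "y": -5, "z": 0, "roll": 0},
  {"claw": 36, "x": -240, "y": -6, "z": 0, "roll": 0},
  {"claw": 36, "x": -287, "y": -7, "z": 10, "roll": 0},
  {"claw": 36, "x": -287, "y": -7, "z": 40, "roll": 0},
  {"claw": 36, "x": -287, "y": -7, "z": 72, "roll": 0},
  {"claw": 36, "x": -287, "y": -7, "z": 72, "roll": 0},
  {"claw": 36, "x": -287, "y": -7, "z": 72, "roll": 0},
])

```text
time_s: 56.35
tcp_pos: [0.6577, -0.3185, 0.144]
tcp_rot: [[-0.676, 0.737, -0.003], [0.737, 0.676, 0.001], [0.003, -0.001, -1.0]]
ft_force: [0.7, 1.1, 1.2]
opening: 0.419
```

```bash
python3 -c "
from h import *
go(661,-320,98,132)"
```

```text
t 56.35 tcp [ 657.7 -318.5  144. ] hd 132.5 q7 54.4 F [0.7 1.1 1.2] M [0.03 0.   0.05] open_mm 35.8
  to (661, -320, 98, 132) shift [-3.5  1.4 45.9] roll 0.009
```

move_arm([
  {"claw": 36, "x": -2, "y": 1, "z": 20, "roll": 0},
  {"claw": 36, "x": -2, "y": 1, "z": 36, "roll": 0},
  {"claw": 36, "x": -2, "y": 1, "z": 46, "roll": 0},
  {"claw": 36, "x": -2, "y": 1, "z": 46, "roll": 0},
  {"claw": 14, "x": -2, "y": 1, "z": 46, "roll": 0},
  {"claw": 14, "x": -2, "y": 1, "z": 46, "roll": 0},
  {"claw": 14, "x": -2, "y": 1, "z": 46, "roll": -0.06},
  {"claw": 14, "x": -2, "y": 1, "z": 46, "roll": -0.12},
  {"claw": 14, "x": -2, "y": 1, "z": 46, "roll": -0.18},
  {"claw": 14, "x": -2, "y": 1, "z": 46, "roll": -0.24},
  {"claw": 14, "x": -2, "y": 1, "z": 46, "roll": -0.28},
  {"claw": 14, "x": -2, "y": 1, "z": 46, "roll": -0.28},
], newtons=20)

```text
time_s: 57.55
tcp_pos: [0.663, -0.3186, 0.101]
tcp_rot: [[-0.852, 0.523, 0.005], [0.523, 0.852, 0.001], [-0.004, 0.004, -1.0]]
ft_force: [5.0, 2.4, 0.7]
opening: 0.162
```

```bash
python3 -c "
from h import *
state()"
```

```text
t 57.55 tcp [ 663.  -318.6  101. ] hd 148.4 q7 68.4 F [5.  2.4 0.7] M [ 0.53 -0.92 -1.09] open_mm 13.8
```

Button a is on its stop too, at 1.1 N m. Release and retreat.

move_arm([
  {"claw": 36, "x": 0, "y": 0, "z": 0, "roll": 0},
  {"claw": 36, "x": 0, "y": 0, "z": 0, "roll": 0},
  {"claw": 36, "x": 0, "y": 0, "z": 0, "roll": 0},
  {"claw": 36, "x": 0, "y": 0, "z": -40, "roll": 0},
  {"claw": 36, "x": 0, "y": 0, "z": -90, "roll": 0},
  {"claw": 36, "x": 0, "y": 0, "z": -140, "roll": 0},
  {"claw": 36, "x": 0, "y": 0, "z": -160, "roll": 0},
  {"claw": 36, "x": 0, "y": 0, "z": -160, "roll": 0},
  {"claw": 36, "x": 0, "y": 0, "z": -160, "roll": 0},
])

```text
time_s: 58.45
tcp_pos: [0.6603, -0.3201, 0.2589]
tcp_rot: [[-0.852, 0.523, -0.001], [0.523, 0.852, -0.001], [0.0, -0.001, -1.0]]
ft_force: [0.7, -0.1, 0.2]
opening: 0.423
```

```bash
python3 -c "
from seat import *
state();b=snap('s31','scene');t=snap('t31')
# fin top strip ends: dark-pixel principal axis around each fin, on the deck plane z=90
def ond(n,uv,z):
    c,d=ray(n,uv);c=T[0].T@(c-T[1]);d=d@T[0];return (c+d*((z/1e3-c[2])/d[:,2])[:,None])*1e3
for n,i in(('scene',b),('top',t)):
  for y in(145,-145):
    c=proj(n,dk(T,[(-35,y,84)]))[0].astype(int);w=13;x0,y0=c-w;m=(i[y0:y0+2*w,x0:x0+2*w].max(2)<45).astype(np.uint8)
    k,l,s,_=cv2.connectedComponentsWithStats(m);
    if k<2: continue
    q=1+np.argmax(s[1:,4]);v,u=np.nonzero(l==q);p=ond(n,np.c_[u+x0,v+y0],84)[:,:2];e=np.linalg.svd(p-p.mean(0),full_matrices=False)[2][0];print(n,y,s[q,4],p.mean(0).round(),'angle',round(np.degrees(np.arctan2(e[1],e[0]))%180,1))
h=cv2.cvtColor(b,cv2.COLOR_BGR2HSV)[30:200,150:300];m=((h[...,1]<40)&(h[...,2]>85)).astype(np.uint8)
n,l,s,c=cv2.connectedComponentsWithStats(m);print([(s[q][:2]+[150,30]).tolist()+s[q][2:].tolist() for q in range(1,n) if s[q,4]>40])
d=cv2.absdiff(cv2.imread('pics/top0.png')[90:330,60:290],t[90:330,60:290]).max(2)>40
print('changed blobs top',[ (s[:2]+[60,90]).tolist()+s[2:].tolist() for s in cv2.connectedComponentsWithStats(d.astype(np.uint8))[2][1:] if s[4]>60])
"
```

```text
t 58.45 tcp [ 660.3 -320.1  258.9] hd 148.5 q7 70.9 F [ 0.7 -0.1  0.2] M [-0.02  0.01 -0.05] open_mm 36.2
scene 145 40 [-40. 147.] angle 80.6
scene -145 73 [ -37. -144.] angle 86.0
top 145 91 [-35. 145.] angle 95.0
top -145 256 [ -45. -151.] angle 86.5
[[166, 98, 19, 22, 64], [167, 101, 91, 56, 1878]]
changed blobs top [[237, 158, 21, 44, 417], [194, 169, 15, 45, 441], [152, 197, 14, 45, 458], [267, 275, 23, 55, 672]]
```

```bash
python3 -c "
from plant import env
print(env.sign_off())"
```

```text
the job is handed in; nothing more can be done
None
```

The job is done and handed in at about 58 s of the 210 s allowed. I turned both turnbuttons clear and put all three black bars in the rack, one to a notch. Then I swung the frame shut and turned both buttons across it.

- **Heavy ends:** I lifted each bar and read the wrist moment. It put the centre of mass 35–40 mm off the middle, clearly to one side each time, and I placed every bar with that end low. The camera checks showed all three seated.
- **Frame:** it pressed firmly against its stop at about 16 N. The picture matches the closed position to a pixel or two.
- **Buttons:** after the first turn they measured about 82–86°, so I gripped both again and turned them on until they resisted at about 1.1–1.2 N m, far above their friction. The last camera angles were noisy and disagreed: 81° and 95° for a, 86° for b. That they are square rests on the torque rather than the pictures.
- **Other things:** comparing the first and last top views, the only changes among the loose items are the three bars gone and one arm or shadow patch. The can, jar, screwdriver and the red and purple look-alikes have not moved.
- **Mishap:** the fingertips sat about 30 mm higher than the reported tool point. My first grasp closed above a bar and missed; going lower fixed it.

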